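# Weight the straightedge with the heavier tin and line up the blanks

### The job

Two matching closed tins stand among the tools, one fuller than the other: before choosing, lift each well clear of the table in turn to feel which is the heavier, setting them back on the table. Lay the straightedge flat and flush along the front edge (the robot's side) of the wooden batten, roughly centred on it, and stand the heavier tin upright on its plate as a weight, leaving the lighter one standing on the table. Only then line up every pine blank there is, flat on the table, each with a short end square and flush against the front edge of the straightedge's plate; leave the chisel and the spacer ring where they are.

Things in the scene. Friction and masses are not known exactly. Their poses are not given: they have to be found in the camera images.
- batten: Fixed wooden batten screwed to the table, 30 mm deep (x), 220 mm long (y), 12 mm high. Origin: middle of the lower edge of its front face, on the table. Its x axis is level and points away from the robot, into the batten, square to the front face; y runs along the front face; z up. The front face is the plane x = 0 of this frame.
- straightedge_grip (a point): Centre of the blue raised grip of the loose aluminium straightedge. The plate is 50 mm wide (x), 240 mm long (y), 8 mm thick and lies flat on the table; it is the same either way round. The grip stands on the middle of the plate: 14 mm wide (x), 60 mm long (y), from 8 to 48 mm above the table; this point is 28 mm above the plate's underside. So the plate is free for a tin on either side of the grip, from 35 to 120 mm from the middle. Weighs 0.35 kg.
- tin_1_mid (a point): Centre of a closed tin, green with a steel lid (shut for good): 46 mm wide (x), 70 mm long (y), 44 mm high; the point is 22 mm above its underside. The two tins look the same; one is at least 0.2 kg heavier than the other; the lighter weighs 0.3 to 0.5 kg, the heavier 0.7 to 0.9 kg; contents are shut inside and may shift 1 mm.
- tin_2_mid (a point): Centre of the other closed tin, of the same look and size as the first.
- blank_1_mid (a point): Centre of pine blank 1: a flat block 60 mm wide (x), 75 mm long (y), 22 mm high, the point 11 mm above its underside; about 50 g. The short ends, 60 mm wide, are its faces at y = +-37.5 mm. May be absent.
- blank_2_mid (a point): Centre of pine blank 2: a flat block 60 mm wide (x), 75 mm long (y), 22 mm high, the point 11 mm above its underside; about 50 g. The short ends, 60 mm wide, are its faces at y = +-37.5 mm. May be absent.
- blank_3_mid (a point): Centre of pine blank 3: a flat block 60 mm wide (x), 75 mm long (y), 22 mm high, the point 11 mm above its underside; about 50 g. The short ends, 60 mm wide, are its faces at y = +-37.5 mm. May be absent.
- moulder_table: The fixed grey machine table under everything; its top is the plane z = 0.
- bench_chisel: Loose chisel lying near the table's front edge, 27 x 255 x 27 mm; a bystander. Origin: centre of its underside.
- spacer_ring: Loose grey steel ring lying flat at the right, 68 mm across, 15 mm high; a bystander. Origin: centre of its underside.

How it is judged:
By the outcome, as a careful person would: the job done as asked, in the order asked, and still so for the second after the job is handed in, with the robot touching nothing.
Of blank_1, blank_2, blank_3 only 2 to 3 are there at a start; the rules pass over those that are not, and their reading is None.
At some moment in a run one of blank_1, blank_2, blank_3 may be knocked a few centimetres aside while the robot is not near it.
Once in a run the grip may slacken for a moment while it holds something.
It also fails if it takes over 210 s, if anything falls off the work surface, if the arm or the gripper's body presses on something with over 40 N, if the wrist force passes 120 N, or if a joint passes its speed limit or range.

### The arm

A 6-joint arm with a two-finger parallel gripper is mounted at the origin on a cart in front of the work surface, level with it; the furniture and walls round the work are solid. World frame = base frame: x ahead of the robot, y to its left, z up, the work surface at z = 0. Lengths are in mm, angles in rad, forces in N, time in s.
With the tool pointing down it reaches from about 250 to 775 mm from the base axis. Payload 8.9 kg.
Tool frame: the origin (TCP) lies midway between the tips of the shut fingers; the grasp point (between the pads) lies env.grasp_offset behind it (env.grasp_offset is the distance from the TCP to the grasp point, in mm); x points along the fingers, y is the direction in which the jaws open and shut, and the axes are right-handed (so a half turn about x gives the same grasp; the last joint's range is limited). The gripper opens to 85 mm and grips with 20 to 120 N. Pads are 22 mm wide; open, the fingers measure 114 mm over their backs; the gripper's body (76 mm by 85 mm) begins 54 mm behind the grasp point. The pads swing forward as they close: fully open they stand 13 mm farther back than shut.
Start: joints at [-1.349, 0.291, -0.153, 1.127, 0, 1.431], TCP at [185.338, -491.196, 231.305] pointing down, gripper open.
Joint ranges: [-2.52, 2.52], [-0.91, 1.74], [-1.3, 1.37], [-1.96, 2.02], [-1.52, 1.47], [-3.14, 3.14]. Speed limits (rad/s): [2.22, 2.22, 2.79, 3.14, 3.14, 3.14].

### API

Orientations are given as a rotation vector (axis times angle).
In Python, from bench import state, eyes, close_job, env gives the robot as it stands.
- The arm moves only by the shell command python3 -m pendant 'ROWS' [FORCE]. ROWS is text: rows parted by semicolons, each of 7 numbers parted by spaces: the turn, a rotation vector about the tool's x, y, z in degrees, then the shift along the tool's x, y, z in m, then the finger opening in m, from 0 to 0.0854. In form: ax ay az x y z hand; .... A call has 1 to 20 rows; each row is the pose to reach, as a shift and turn from the pose commanded when the call began, along the tool's axes at that moment; what a row does not reach only later rows make up. A row lasts 1/8 s, in which the tool goes at most 62.5 mm and 10.7 degrees, less where a joint would pass 70% of its speed; a pose out of reach is approached as far as the arm can. A call with a gripper value outside its range is refused whole. The fingers move at their own pace and stop on an object; FORCE is the grip in N (left out, the last holds). Time passes only in rows, so rows that repeat a pose let the fingers close. It gives the time, the measured TCP pose, the force and the opening at its end, in the units of the state.
- state(): the state, without advancing time (a new reading comes with each control period).
- eyes.grab_frame(name): name is "scene" or "top" or "wrist"; returns a dict with "frame" (400x640x3 uint8, red, green, blue), "camera_matrix" (3x3 intrinsics, pixels), "k1" (the pictures are not rectified: a ray, as slopes to the right and down, at radius r is drawn at 1 + k1 r^2 times it, then the intrinsics apply), "R" (3x3) and "t" (3): a world point X has camera coordinates R X + t. Camera axes: x right, y down, z forward; pixel columns grow to the right and rows downward; lengths in mm; the calibration is good to about 2 mm. A picture is of the moment at which its call begins. There is no depth.
- close_job(): hands the job in, once; it reports no verdict.
The state is a dict: "clock": time; "qpos": joint angles; "qvel": joint speeds; "joint_torque": joint torques, N m; "eef_pos": TCP position; "orientation": TCP orientation; "wrist_force": force on the tool from outside, world axes, zero at the start; "torque": the same for the moment, N m; "width": finger opening in mm.
Only numpy, scipy, OpenCV 4.12 (cv2) and the standard library are available. Lean on these libraries where they do the work, as an engineer would, in place of code of your own. Each camera call takes 0.05 s, during which the arm holds its last target.

## Working session

There is one attempt and no reset: what is moved stays moved. The work goes in short steps, Python scripts to look and compute and a shell command to move; the robot and the scene stay as the last step left them, time stands still between calls to the robot, and variables do not carry over. Pictures are saved under pics/ and viewed, and the job is handed in when it is done.

```bash
ls; mkdir -p pics; python3 - <<'E'
from bench import state, eyes, env
import cv2
s=state(); print(s); print(env.grasp_offset)
for n in ("scene","top","wrist"):
    f=eyes.grab_frame(n); cv2.imwrite(f"pics/{n}0.png",f["frame"][:,:,::-1]); print(n,f["camera_matrix"].tolist(),f["k1"],f["R"].tolist(),f["t"].tolist())
E
```

```text
pics
{'clock': 0.0, 'qpos': array([-1.34927483e+00,  2.91241244e-01, -1.54117816e-01,  1.12670051e+00,
        1.59310429e-05,  1.43148729e+00]), 'qvel': array([ 0.00053464,  0.00102434,  0.00122864, -0.0010272 ,  0.00041699,
       -0.00033916]), 'joint_torque': array([ 9.27729234e-04, -5.37145472e+01,  3.31369936e+01,  1.58933405e-02,
       -1.87666719e-04,  8.73712537e-06]), 'eef_pos': array([ 185.260317  , -490.76568648,  230.75576013]), 'orientation': array([ 2.02522487,  0.37070477, -2.02529897]), 'wrist_force': array([-0.1054168 , -0.68621252,  0.84850073]), 'torque': array([-0.06402426,  0.05439249,  0.01141718]), 'width': 85.1259849885772}
18.700000000000003
scene [[365.3239369475088, 0.0, 324.5823589038626], [0.0, 365.3239369475088, 204.4055365875666], [0.0, 0.0, 1.0]] -0.021785901022412055 [[0.5815532181989971, -0.8134828249162345, 0.006445771380702443], [-0.4154675723408278, -0.3038084168104128, -0.8573722308358077], [0.6994158639433399, 0.49592957104961294, -0.5146564969209446]] [-453.84556972831564, 158.41649743403934, 823.7468036380852]
top [[362.13231571487944, 0.0, 314.8875356795318], [0.0, 362.13231571487944, 201.97287767160566], [0.0, 0.0, 1.0]] -0.058536603942896726 [[-0.023577065918202866, -0.9997160757466869, -0.003448167097597582], [-0.992053492991648, 0.02382246408626893, -0.12354091325519852], [0.12358798083049491, 0.0005080339581777585, -0.9923334887504998]] [-208.00485394296567, 520.6785892077345, 998.2366076122267]
wrist [[325.9094480062335, 0.0, 319.602212969925], [0.0, 325.9094480062335, 204.34626074774195], [0.0, 0.0, 1.0]] -0.059836065556095455 [[0.3527750862994543, -0.9357067806339225, -0.0015997381390170642], [-0.8911887664536949, -0.3365112387118342, 0.3042084298098415], [-0.2851882203618425, -0.10589148642042874, -0.9526041528728068]] [-524.112895929132, -39.51805023862213, 380.9322122595062]
```

View pics/top0.png

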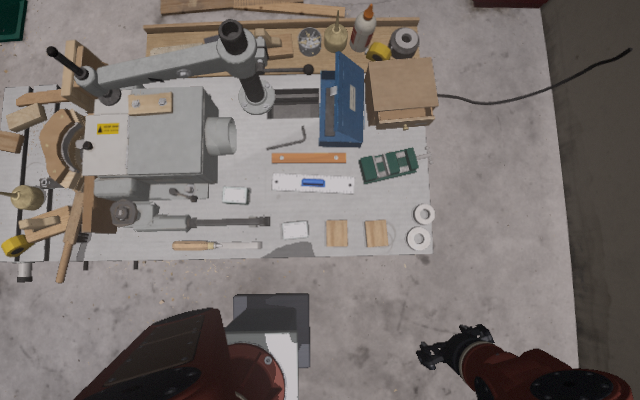

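View pics/scene0.png

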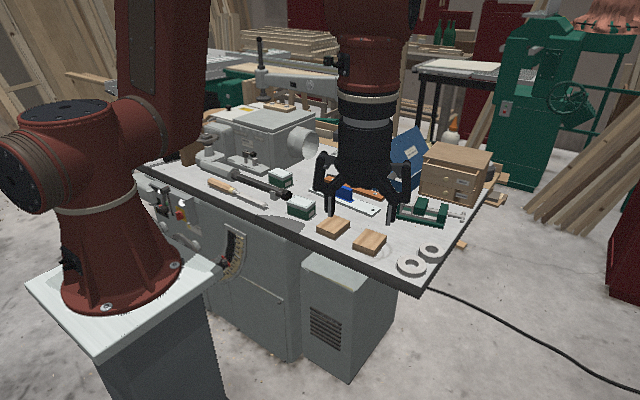

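View pics/wrist0.png

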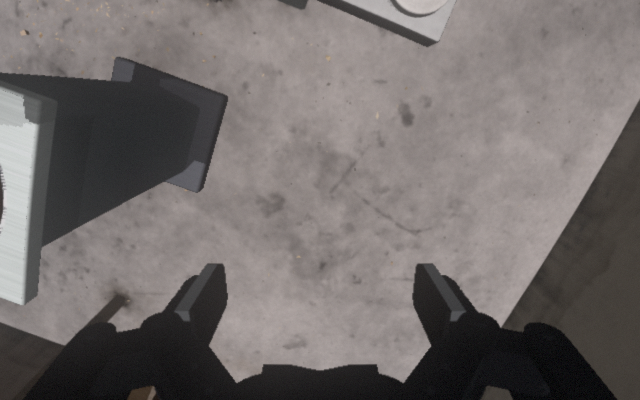

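```bash
cat > h.py <<'E'
import numpy as np, cv2
from bench import state, eyes, env
from scipy.spatial.transform import Rotation as Ro
def grab(n,fn=None):
    f=eyes.grab_frame(n)
    if fn: cv2.imwrite(fn,f["frame"][:,:,::-1])
    return f
def px2w(f,pts,z):
    K=f["camera_matrix"];R=f["R"];t=f["t"];out=[]
    for (u,v) in np.atleast_2d(pts):
        d=np.array([(u-K[0,2])/K[0,0],(v-K[1,2])/K[1,1]]);s=d.copy()
        for _ in range(30): s=d/(1+f["k1"]*(s@s))
        r=R.T@np.array([s[0],s[1],1]);c=-R.T@t
        out.append(c+r*(z-c[2])/r[2])
    return np.array(out)
def w2px(f,P):
    out=[]
    for X in np.atleast_2d(P):
        c=f["R"]@X+f["t"]; s=c[:2]/c[2]; s=s*(1+f["k1"]*(s@s))
        out.append([f["camera_matrix"][0,0]*s[0]+f["camera_matrix"][0,2],f["camera_matrix"][1,1]*s[1]+f["camera_matrix"][1,2]])
    return np.array(out)
def crop(f,x0,y0,x1,y1,sc,fn):
    im=f["frame"][y0:y1,x0:x1,::-1]
    im=cv2.resize(im,None,fx=sc,fy=sc,interpolation=cv2.INTER_CUBIC)
    st=10 if sc>=4 else 20
    for u in range((x0//st+1)*st,x1,st):
        cv2.line(im,(int((u-x0)*sc),0),(int((u-x0)*sc),6),(0,0,255),1); cv2.putText(im,str(u),(int((u-x0)*sc)-10,16),0,.35,(0,0,255),1)
    for v in range((y0//st+1)*st,y1,st):
        cv2.line(im,(0,int((v-y0)*sc)),(6,int((v-y0)*sc)),(0,0,255),1); cv2.putText(im,str(v),(8,int((v-y0)*sc)+4),0,.35,(0,0,255),1)
    cv2.imwrite(fn,im)
def pose(s=None):
    s=s or state()
    return np.array(s["eef_pos"]), Ro.from_rotvec(s["orientation"])
def fit(f,P,col):
    pass
E
python3 - <<'E'
from h import *
f=grab("top"); np.save("top0.npy",f,allow_pickle=True)
crop(f,210,140,340,260,6,"pics/a1.png"); crop(f,310,140,440,260,6,"pics/a2.png")
p,R=pose(); print(R.as_matrix().round(3))
E
```

```text
[[-0.     0.353 -0.936]
 [ 0.001 -0.936 -0.353]
 [-1.    -0.001 -0.   ]]
```

View pics/a1.png

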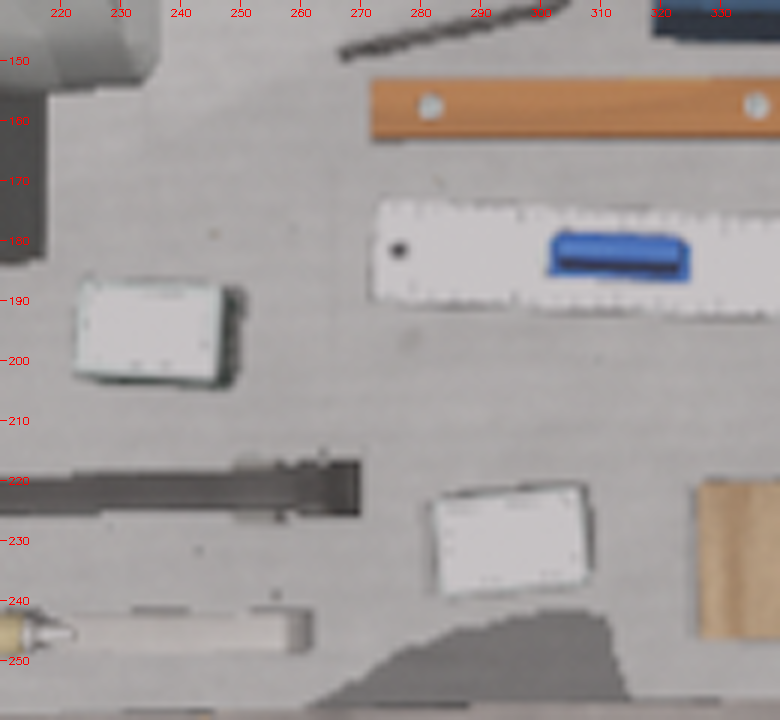

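View pics/a2.png

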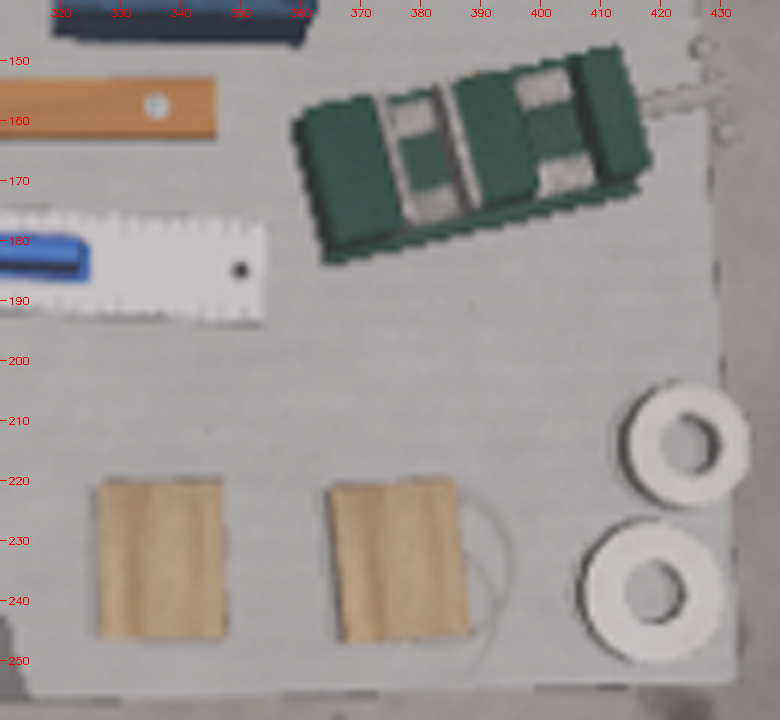

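```bash
python3 - <<'E'
from h import *
f=grab("top")
def q(n,pts,z):
    P=px2w(f,pts,z)[:,:2]; print(n,P.mean(0).round(1),P.round(1).tolist())
    if len(P)==4: print("  sides",[round(float(np.linalg.norm(P[i]-P[(i+1)%4])),1) for i in range(4)], "ang", [round(float(np.degrees(np.arctan2(*(P[(i+1)%4]-P[i])[::-1]))),1) for i in range(4)])
# TL,TR,BR,BL
q("batten",[(271.8,153.2),(345.7,153),(345.7,162.7),(271.8,162.7)],12)
q("plate",[(273.5,173.2),(354,178),(353.5,193.5),(272,189.5)],8)
q("tinA",[(224,187),(247,187.5),(246.5,204),(222.5,202.5)],44)
q("tinB",[(282,222.5),(307,220.5),(307.8,236),(283.5,239)],44)
q("bl1",[(327,220.5),(346.5,220.3),(347,246),(327,246)],22)
q("bl2",[(365.5,221.5),(385.5,220),(388,245),(367.5,246.5)],22)
q("table edge",[(340,256)],0)
q("ring",[(418,239),(425,214)],15)
q("vise",[(365,184),(416,171)],10)
q("blackbar",[(270,217),(270,226)],40)
q("blackbar",[(270,217),(270,226)],0)
E
```

```text
batten [ 649.5 -205.3] [[666.4, -96.4], [661.6, -314.7], [632.3, -313.7], [637.7, -96.2]]
  sides [218.4, 29.3, 217.6, 28.7] ang [-91.3, 178.0, 88.6, -0.4]
plate [ 573.2 -216.7] [[606.9, -100.5], [586.7, -336.8], [540.8, -333.7], [558.4, -95.7]]
  sides [237.2, 46.1, 238.6, 48.7] ang [-94.9, 176.0, 85.8, -5.7]
tinA [538.7   5.1] [[563.1, 36.6], [560.0, -29.0], [513.0, -27.6], [518.8, 40.5]]
  sides [65.7, 47.1, 68.4, 44.4] ang [-92.7, 178.3, 85.1, -5.0]
tinB [ 438.2 -163.3] [[458.5, -127.1], [462.5, -197.1], [419.2, -198.4], [412.5, -130.7]]
  sides [70.1, 43.2, 68.1, 46.1] ang [-86.8, -178.3, 95.7, 4.4]
bl1 [ 426.  -280.7] [[462.7, -253.6], [461.9, -309.3], [389.0, -308.3], [390.4, -251.7]]
  sides [55.7, 72.9, 56.7, 72.3] ang [-90.8, 179.2, 88.6, -1.6]
bl2 [ 423.  -393.9] [[457.2, -363.5], [460.0, -421.0], [388.8, -424.8], [386.1, -366.4]]
  sides [57.5, 71.3, 58.5, 71.1] ang [-87.1, -176.9, 92.7, 2.3]
table edge [ 360.9 -289. ] [[360.9, -289.0]]
ring [ 439.3 -525.7] [[403.6, -513.4], [475.0, -537.9]]
vise [ 585.5 -444.4] [[567.8, -368.2], [603.2, -520.6]]
blackbar [462.4 -93. ] [[475.0, -93.2], [449.7, -92.9]]
blackbar [465.3 -88. ] [[478.5, -88.1], [452.2, -87.9]]
```

```bash
cat >> h.py <<'E'
def need(xyz,ydeg,s=None):
    "row to reach TCP xyz (mm) tool x down, tool y at world angle ydeg"
    p,R=pose(s); a=np.radians(ydeg)
    y=np.array([np.cos(a),np.sin(a),0]); x=np.array([0,0,-1.]); z=np.cross(x,y)
    T=Ro.from_matrix(np.column_stack([x,y,z]))
    tr=np.degrees((R.inv()*T).as_rotvec()); sh=R.inv().apply(np.array(xyz)-p)/1000
    print("ROW",tr.round(1),sh.round(4))
def st():
    s=state();p,R=pose(s);M=R.as_matrix()
    print("t%.2f p%s yaw%.2f tilt%.2f F%s T%s w%.1f"%(s["clock"],p.round(1),np.degrees(np.arctan2(M[1,1],M[0,1])),np.degrees(np.arccos(-M[2,0])),np.round(s["wrist_force"],1),np.round(s["torque"],2),s["width"]))
E
python3 - <<'E'
from h import *
st(); need([438,-163,230],0)
E
```

```text
t0.25 p[ 185.3 -491.   231. ] yaw-69.33 tilt0.04 F[-0.3  0.7 -0.5] T[-0.    0.02 -0.01] w85.3
ROW [-69.3  -0.    0. ] [ 0.0012 -0.2177 -0.3522]
```

```bash
python3 -m pendant '-9 0 0 0.000 -0.027 -0.044 0.085;-18 0 0 0.0 -0.054 -0.088 0.085;-27 0 0 0.0 -0.082 -0.132 0.085;-36 0 0 0.0 -0.109 -0.176 0.085;-45 0 0 0.0 -0.136 -0.220 0.085;-54 0 0 0.0 -0.163 -0.264 0.085;-62 0 0 0.0 -0.190 -0.308 0.085;-69.3 0 0 0.001 -0.2177 -0.3522 0.085;-69.3 0 0 0.001 -0.2177 -0.3522 0.085;-69.3 0 0 0.001 -0.2177 -0.3522 0.085;-69.3 0 0 0.001 -0.2177 -0.3522 0.085' 60; python3 - <<'E'
from h import *
st(); f=grab("wrist","pics/w1.png"); g=grab("top","pics/t1.png")
E
```

```text
clock: 1.62
eef_pos: [437.5, -164.0, 230.3]
orientation: [1.211, 1.208, -1.211]
wrist_force: [-0.5, -1.2, -0.4]
width: 85.1
t1.62 p[ 437.5 -164.   230.3] yaw-0.15 tilt0.01 F[-0.5 -1.2 -0.4] T[-0.03  0.01 -0.02] w85.1
```

View pics/w1.png

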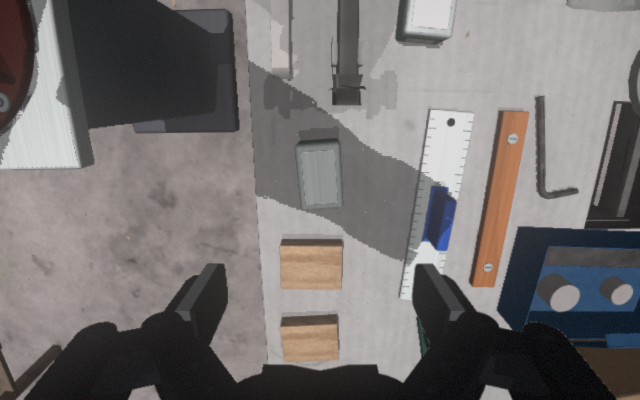

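```bash
python3 - <<'E'
from h import *
f=grab("wrist")
crop(f,270,120,400,220,6,"pics/b1.png"); crop(f,390,90,540,310,3.3,"pics/b2.png");crop(f,260,220,360,370,4,"pics/b3.png");
print(w2px(f,[[632,-205,12],[438,-163,44]]))
E
```

```text
[[483.5781535  206.70108208]
 [319.98822128 178.35476461]]
```

View pics/b1.png

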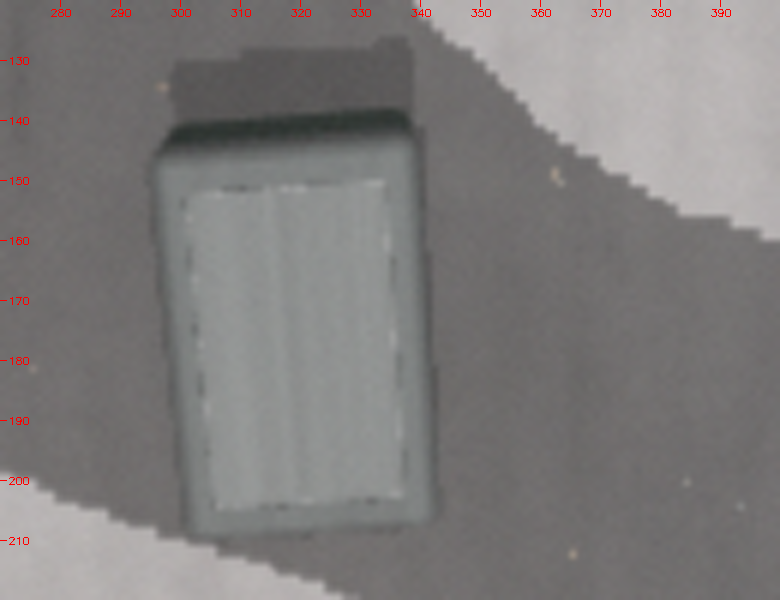

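View pics/b2.png

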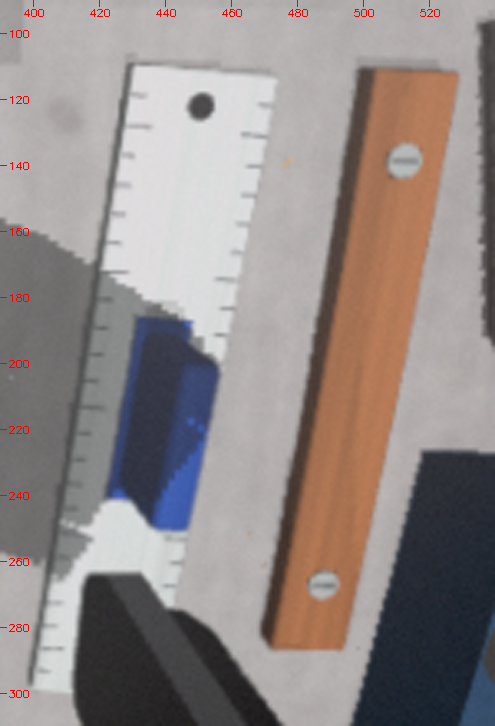

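View pics/b3.png

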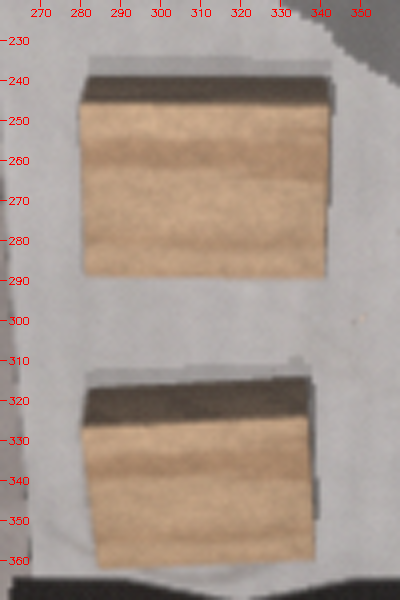

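```bash
python3 - <<'E'
from h import *
f=grab("wrist")
def q(n,pts,z):
    P=px2w(f,pts,z)[:,:2]; print(n,P.mean(0).round(1),P.round(1).tolist())
    if len(P)==4: print("  sides",[round(float(np.linalg.norm(P[i]-P[(i+1)%4])),1) for i in range(4)], "ang", [round(float(np.degrees(np.arctan2(*(P[(i+1)%4]-P[i])[::-1]))),1) for i in range(4)])
q("batten",[(504,111),(528.5,111.5),(494.5,286),(471.5,286)],12)
q("plateL",[(430,109),(400,297)],8)
q("plateR",[(473.5,113),(457.5,200)],8)
q("tinB",[(296.5,145.5),(339,142.5),(342.5,207),(302.5,209)],44)
q("bl1",[(280,245.5),(342.5,246),(341.5,289),(280.5,288.5)],22)
q("bl2",[(280,326.5),(336.5,324),(338.5,359),(284.5,361)],22)
q("griptop",[(446,186.5),(456,200),(446.5,250.5),(436.5,250.5)],48)
q("tinA",[(404,0),(399,36),(446,41),(455,1)],44)
E
```

```text
batten [ 651.1 -203.9] [[639.4, -94.9], [667.5, -94.9], [664.2, -313.2], [633.3, -312.6]]
  sides [28.2, 218.4, 30.9, 217.8] ang [0.0, -90.9, 178.8, 88.4]
plateL [ 550.3 -212.1] [[558.1, -94.0], [542.4, -330.2]]
plateR [ 604.1 -147.7] [[607.1, -97.7], [601.1, -197.7]]
tinB [ 438.3 -161.4] [[414.5, -129.0], [457.2, -126.1], [462.0, -194.2], [419.3, -196.3]]
  sides [42.8, 68.3, 42.7, 67.5] ang [3.9, -86.0, -177.1, 94.1]
bl1 [ 427.1 -278.9] [[390.6, -249.2], [464.5, -250.0], [464.5, -308.6], [388.8, -307.7]]
  sides [73.9, 58.6, 75.7, 58.6] ang [-0.6, -90.1, 179.3, 88.2]
bl2 [ 424.1 -391.6] [[385.6, -364.8], [459.0, -361.0], [462.6, -418.7], [389.2, -422.1]]
  sides [73.5, 57.8, 73.6, 57.3] ang [3.0, -86.4, -177.4, 93.5]
griptop [ 574.1 -211.1] [[569.2, -170.8], [581.6, -185.5], [578.4, -244.1], [567.1, -244.0]]
  sides [19.3, 58.7, 11.3, 73.3] ang [-49.8, -93.1, 179.4, 88.4]
tinA [536.1 -13. ] [[514.6, 3.1], [511.7, -27.5], [556.3, -31.1], [561.7, 3.3]]
  sides [30.7, 44.8, 34.8, 47.1] ang [-95.5, -4.6, 81.0, -179.7]
```

```bash
python3 - <<'E'
from h import *
need([438.4,-162.2,60],4.2);need([438.4,-162.2,4],4.2)
E
python3 -m pendant '-2 0 0 0.05 0.001 -0.001 0.075;-4.3 0 0 0.10 0.001 -0.002 0.075;-4.3 0 0 0.14 0.001 -0.002 0.075;-4.3 0 0 0.17 0.001 -0.002 0.075;-4.3 0 0 0.195 0.001 -0.002 0.075;-4.3 0 0 0.215 0.001 -0.002 0.075;-4.3 0 0 0.226 0.001 -0.002 0.075;-4.3 0 0 0.226 0.001 -0.002 0.075' 60; python3 - <<'E'
from h import *
st(); f=grab("wrist","pics/w2.png")
E
```

```text
ROW [-4.3  0.   0. ] [ 0.1703  0.0007 -0.0017]
ROW [-4.3  0.   0. ] [ 0.2263  0.0007 -0.0017]
clock: 2.82
eef_pos: [438.6, -161.2, 4.0]
orientation: [1.154, 1.244, -1.155]
wrist_force: [-0.4, 0.5, 0.7]
width: 74.6
t2.83 p[ 438.6 -161.2    4. ] yaw4.24 tilt0.06 F[-0.4  0.5  0.7] T[-0.02 -0.04  0.02] w74.6
```

View pics/w2.png

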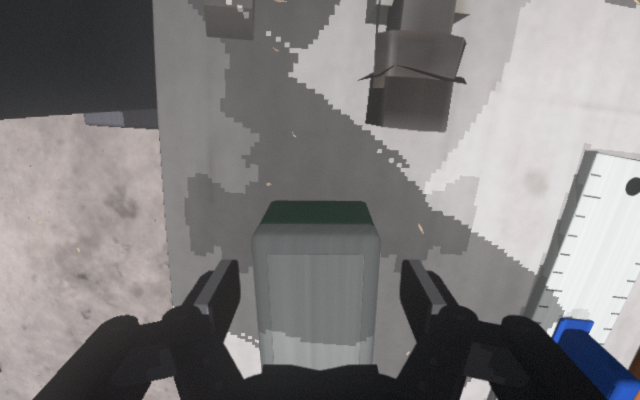

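The tin sits straight between the jaws (tin columns 253–380, pads at 238 and 402). Close and lift.

```bash
python3 -m pendant '0 0 0 0 0 0 0.03;0 0 0 0 0 0 0.03;0 0 0 0 0 0 0.03;0 0 0 0 0 0 0.03;0 0 0 0 0 0 0.03;0 0 0 0 0 0 0.03' 80;python3 -c "
from h import *
st()"; python3 -m pendant '0 0 0 -0.01 0 0 0.03;0 0 0 -0.035 0 0 0.03;0 0 0 -0.06 0 0 0.03;0 0 0 -0.085 0 0 0.03;0 0 0 -0.1 0 0 0.03;0 0 0 -0.1 0 0 0.03;0 0 0 -0.1 0 0 0.03;0 0 0 -0.1 0 0 0.03;0 0 0 -0.1 0 0 0.03;0 0 0 -0.1 0 0 0.03'; for i in 1 2 3; do python3 -m pendant '0 0 0 0 0 0 0.03;0 0 0 0 0 0 0.03'|grep force; done; python3 -c "
from h import *
st()"
```

```text
clock: 3.62
eef_pos: [439.5, -161.5, 5.2]
orientation: [1.154, 1.242, -1.154]
wrist_force: [-1.7, -0.5, 5.6]
width: 45.3
t3.62 p[ 439.5 -161.5    5.2] yaw4.27 tilt0.08 F[-1.7 -0.5  5.6] T[ 0.02  0.24 -0.07] w45.3
clock: 4.88
eef_pos: [438.8, -161.1, 104.0]
orientation: [1.154, 1.244, -1.154]
wrist_force: [-0.3, 0.6, -4.2]
width: 45.4
wrist_force: [-0.0, 0.5, -3.5]
wrist_force: [0.1, 0.5, -4.0]
wrist_force: [-1.2, 0.6, -4.2]
t5.62 p[ 439.  -161.2  104.3] yaw4.27 tilt0.00 F[-1.2  0.6 -4.2] T[-0.01  0.01  0.  ] w45.3
```

```bash
python3 -m pendant '0 0 0 0.03 0 0 0.03;0 0 0 0.06 0 0 0.03;0 0 0 0.08 0 0 0.03;0 0 0 0.09 0 0 0.03;0 0 0 0.095 0 0 0.03;0 0 0 0.0975 0 0 0.03;0 0 0 0.0985 0 0 0.03;0 0 0 0.0985 0 0 0.03';python3 -c "
from h import *
st()"
```

```text
clock: 6.62
eef_pos: [439.3, -161.3, 6.1]
orientation: [1.154, 1.243, -1.154]
wrist_force: [0.6, 0.1, -3.9]
width: 44.6
t6.62 p[ 439.3 -161.3    6.1] yaw4.27 tilt0.04 F[ 0.6  0.1 -3.9] T[ 0.05  0.03 -0.  ] w44.6
```

```bash
python3 -m pendant '0 0 0 0.0008 0 0 0.03;0 0 0 0.0016 0 0 0.03;0 0 0 0.0016 0 0 0.03'; python3 -m pendant '0 0 0 0 0 0 0.05;0 0 0 0 0 0 0.06;0 0 0 0 0 0 0.07;0 0 0 0 0 0 0.07'; python3 -m pendant '0 0 0 -0.02 0 0 0.07;0 0 0 -0.06 0 0 0.07;0 0 0 -0.11 0 0 0.07;0 0 0 -0.15 0 0 0.07;0 0 0 -0.15 0 0 0.07';python3 -c "
from h import *
st();need([538.7,5.1,150],-5)
f=grab('top','pics/t3.png')"
```

```text
clock: 7.0
eef_pos: [439.3, -161.3, 5.1]
orientation: [1.154, 1.243, -1.154]
wrist_force: [-2.3, 1.4, 12.0]
width: 45.1
clock: 7.5
eef_pos: [439.0, -161.2, 4.2]
orientation: [1.154, 1.244, -1.154]
wrist_force: [-0.6, -0.6, 0.5]
width: 69.9
clock: 8.12
eef_pos: [440.9, -162.2, 156.9]
orientation: [1.154, 1.238, -1.152]
wrist_force: [0.1, -0.9, -0.2]
width: 70.2
t8.12 p[ 440.9 -162.2  156.9] yaw4.27 tilt0.32 F[ 0.1 -0.9 -0.2] T[ 0.03  0.01 -0.02] w70.2
ROW [ 9.3  0.2 -0.3] [ 0.007   0.11   -0.1596]
```

```bash
python3 -m pendant '2 0 0 -0.005 0.03 -0.04 0.07;5 0 0 -0.01 0.06 -0.08 0.07;8 0 0 -0.01 0.085 -0.12 0.07;9.3 0 0 -0.01 0.11 -0.16 0.07;9.3 0 0 -0.01 0.111 -0.16 0.07;9.3 0 0 -0.01 0.111 -0.16 0.07';python3 -c "
from h import *
st();f=grab('wrist','pics/w4.png')"
```

```text
clock: 8.93
eef_pos: [536.9, 6.7, 162.9]
orientation: [1.272, 1.169, -1.275]
wrist_force: [0.1, -1.1, -0.8]
width: 70.1
t8.93 p[536.9   6.7 162.9] yaw-4.98 tilt0.14 F[ 0.1 -1.1 -0.8] T[ 0.04 -0.03 -0.  ] w70.1
```

View pics/w4.png

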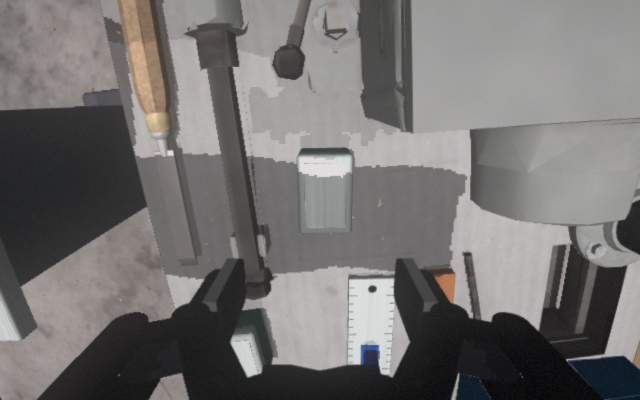

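View pics/t3.png

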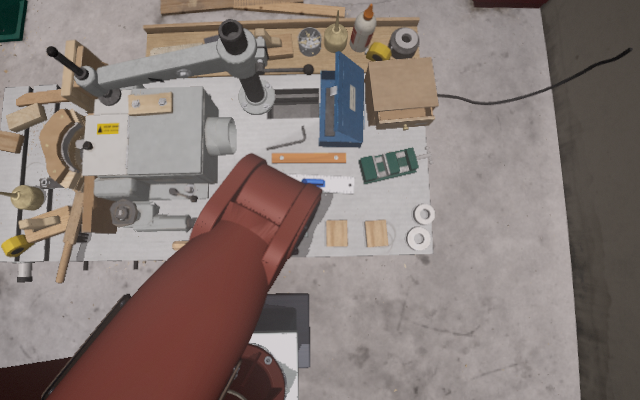

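```bash
python3 - <<'E'
from h import *
f=grab("wrist"); 
def q(n,pts,z):
    P=px2w(f,pts,z)[:,:2]; print(n,z,P.mean(0).round(1),P.round(1).tolist())
    if len(P)==4: print("  sides",[round(float(np.linalg.norm(P[i]-P[(i+1)%4])),1) for i in range(4)], "ang", [round(float(np.degrees(np.arctan2(*(P[(i+1)%4]-P[i])[::-1]))),1) for i in range(4)])
q("tinA",[(298,155),(352.5,154.5),(351.5,231.5),(301,231.5)],44)
for z in (0,60,100,150): q("machine corner, nozzle",[(413,131),(364,118),(471,190),(520,222),(240,300)],z)
crop(f,280,130,380,250,5,"pics/c4.png")
need([538.5,5,4],-5)
E
```

```text
tinA 44 [542.1   8.6] [[522.5, 43.7], [566.4, 40.2], [561.6, -26.6], [517.9, -22.8]]
  sides [44.0, 67.0, 43.9, 66.6] ang [-4.5, -94.1, 175.0, 86.0]
machine corner, nozzle 0 [614.2 -12.6] [[627.4, 50.0], [582.6, 65.5], [684.8, -11.8], [738.5, -50.6], [437.8, -116.0]]
machine corner, nozzle 60 [600.5   6.3] [[611.1, 56.7], [575.0, 69.1], [657.3, 6.9], [700.4, -24.2], [458.6, -76.8]]
machine corner, nozzle 100 [591.3  18.9] [[600.2, 61.1], [570.0, 71.5], [638.9, 19.4], [675.0, -6.7], [472.5, -50.7]]
machine corner, nozzle 150 [579.9  34.7] [[586.6, 66.6], [563.7, 74.5], [615.9, 35.1], [643.3, 15.3], [489.8, -18.1]]
ROW [-0.1  0.   0.1] [0.1595 0.0018 0.0007]
```

View pics/c4.png

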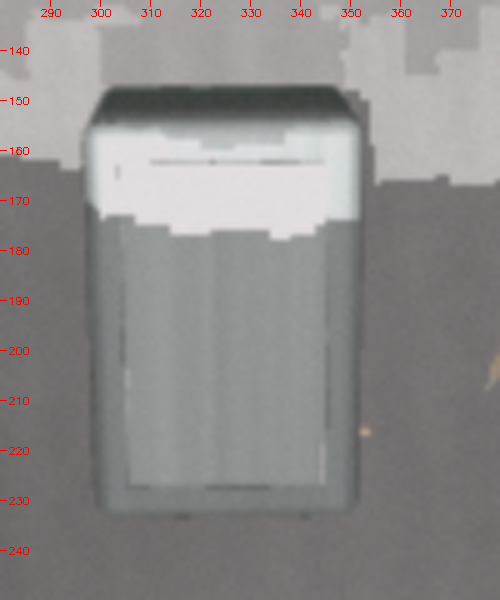

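```bash
python3 -c "
from h import *
need([540.5,6,4],-4.5)"; python3 -m pendant '-0.5 0 0 0.04 0.003 0 0.07;-0.5 0 0 0.08 0.003 0 0.07;-0.5 0 0 0.11 0.003 0 0.07;-0.5 0 0 0.135 0.003 0 0.07;-0.5 0 0 0.15 0.003 0 0.07;-0.5 0 0 0.1595 0.0035 0 0.07;-0.5 0 0 0.1595 0.0035 0 0.07';python3 -c "
from h import *
st();f=grab('wrist','pics/w5.png')"
```

```text
ROW [-0.6  0.   0.1] [ 0.1595  0.0037 -0.0004]
clock: 9.9
eef_pos: [541.2, 6.1, 4.6]
orientation: [1.267, 1.171, -1.268]
wrist_force: [-0.8, 0.6, 0.7]
width: 69.9
t9.90 p[541.2   6.1   4.6] yaw-4.55 tilt0.02 F[-0.8  0.6  0.7] T[ 0.06 -0.05  0.02] w69.9
```

View pics/w5.png

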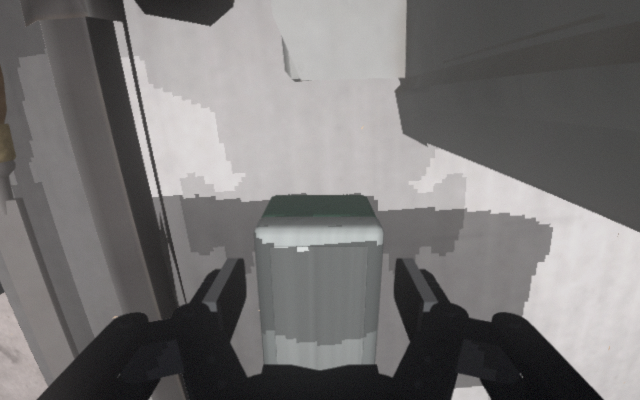

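Tin is centred (255–383 vs pads 244/396). Grip and lift.

```bash
python3 -m pendant '0 0 0 0 0 0 0.03;0 0 0 0 0 0 0.03;0 0 0 0 0 0 0.03;0 0 0 0 0 0 0.03;0 0 0 0 0 0 0.03' 80; python3 -m pendant '0 0 0 -0.01 0 0 0.03;0 0 0 -0.035 0 0 0.03;0 0 0 -0.06 0 0 0.03;0 0 0 -0.085 0 0 0.03;0 0 0 -0.1 0 0 0.03;0 0 0 -0.1 0 0 0.03;0 0 0 -0.1 0 0 0.03;0 0 0 -0.1 0 0 0.03;0 0 0 -0.1 0 0 0.03;0 0 0 -0.1 0 0 0.03'; for i in 1 2 ; do python3 -m pendant '0 0 0 0 0 0 0.03;0 0 0 0 0 0 0.03'|grep -E 'force|width'; done; python3 -c "
from h import *
st()"
```

```text
clock: 10.58
eef_pos: [541.7, 6.3, 5.7]
orientation: [1.267, 1.17, -1.266]
wrist_force: [-1.7, -0.6, 5.6]
width: 45.1
clock: 11.82
eef_pos: [541.1, 6.4, 104.4]
orientation: [1.267, 1.171, -1.268]
wrist_force: [-0.5, 0.0, -7.8]
width: 45.0
wrist_force: [-0.6, 0.3, -8.4]
width: 44.8
wrist_force: [0.0, 0.3, -8.1]
width: 45.4
t12.32 p[541.3   6.3 104.7] yaw-4.53 tilt0.00 F[ 0.   0.3 -8.1] T[0.   0.08 0.03] w45.4
```

Tin A weighs about 8.1 N against 4.0 N for tin B, so A is the heavier. Set it back.

```bash
python3 -m pendant '0 0 0 0.03 0 0 0.03;0 0 0 0.06 0 0 0.03;0 0 0 0.08 0 0 0.03;0 0 0 0.09 0 0 0.03;0 0 0 0.095 0 0 0.03;0 0 0 0.098 0 0 0.03;0 0 0 0.0992 0 0 0.03;0 0 0 0.1 0 0 0.03'; python3 -m pendant '0 0 0 0 0 0 0.05;0 0 0 0 0 0 0.06;0 0 0 0 0 0 0.07;0 0 0 0 0 0 0.07'; python3 -m pendant '0 0 0 -0.02 0 0 0.07;0 0 0 -0.06 0 0 0.07;0 0 0 -0.11 0 0 0.07;0 0 0 -0.14 0 0 0.07;0 0 0 -0.14 0 0 0.07;0 0 0 -0.14 0 0 0.07';python3 -c "
from h import *
st();need([575,-214,144],-3.9)"
```

```text
clock: 13.32
eef_pos: [541.7, 6.3, 5.7]
orientation: [1.268, 1.17, -1.267]
wrist_force: [-4.3, 0.2, 11.1]
width: 45.0
clock: 13.82
eef_pos: [541.4, 6.3, 4.8]
orientation: [1.267, 1.171, -1.267]
wrist_force: [-0.7, 0.1, 0.5]
width: 70.0
clock: 14.58
eef_pos: [540.8, 6.4, 144.0]
orientation: [1.267, 1.171, -1.268]
wrist_force: [0.9, -0.9, -0.4]
width: 69.9
t14.57 p[540.8   6.4 144. ] yaw-4.53 tilt0.05 F[ 0.9 -0.9 -0.4] T[ 0.05  0.   -0.  ] w69.9
ROW [-0.6 -0.   0. ] [-0.      0.0515  0.217 ]
```

```bash
python3 -m pendant '-0.3 0 0 -0.02 0.015 0.05 0.07;-0.6 0 0 -0.04 0.03 0.1 0.07;-0.6 0 0 -0.056 0.045 0.16 0.07;-0.6 0 0 -0.056 0.055 0.22 0.07;-0.6 0 0 -0.056 0.06 0.27 0.07;-0.6 0 0 -0.056 0.06 0.29 0.07;-0.6 0 0 -0.056 0.06 0.29 0.07;-0.6 0 0 -0.056 0.06 0.29 0.07';python3 -c "
from h import *
st();f=grab('wrist','pics/w6.png'); print(-f['R'].T@f['t']); crop(f,240,20,440,380,1.66,'pics/c6.png')"
```

```text
clock: 15.58
eef_pos: [578.0, -286.0, 200.1]
orientation: [1.259, 1.178, -1.259]
wrist_force: [0.3, 1.0, 0.0]
width: 70.0
t15.57 p[ 578.  -286.   200.1] yaw-3.87 tilt0.09 F[0.3 1.  0. ] T[ 0.04 -0.03  0.05] w70.0
[ 583.40561944 -208.21320293  343.42759507]
```

View pics/w6.png

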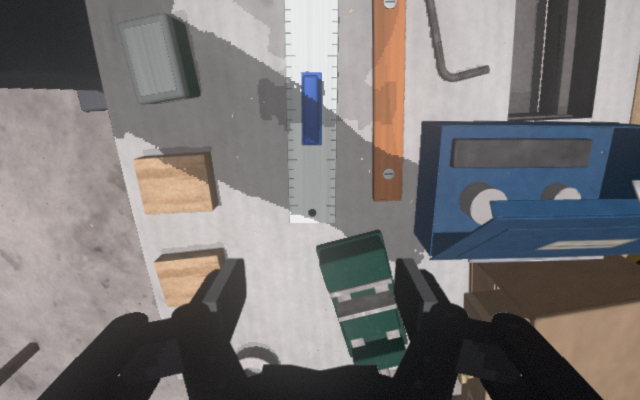

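```bash
python3 - <<'E'
from h import *
f=grab("wrist"); crop(f,280,0,420,110,5.5,'pics/d1.png'); crop(f,280,110,420,230,5,'pics/d2.png')
E
```

```text
(no output)
```

View pics/d1.png

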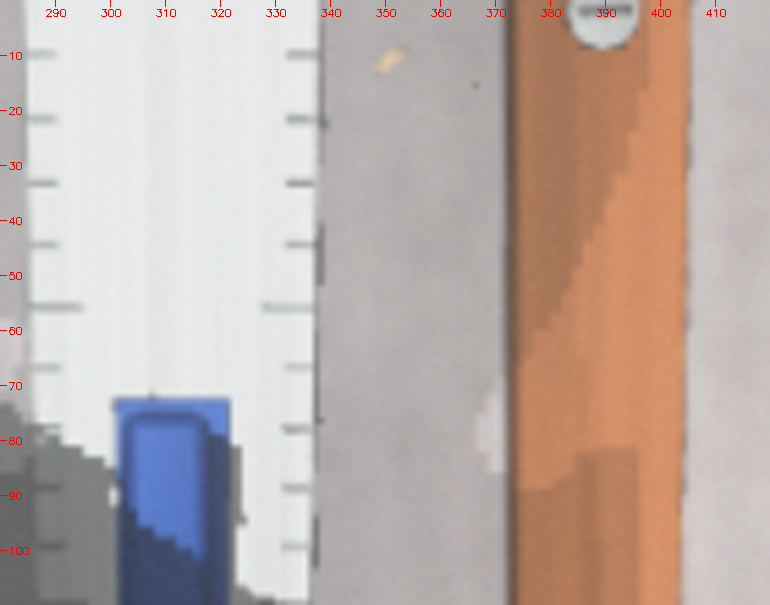

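View pics/d2.png

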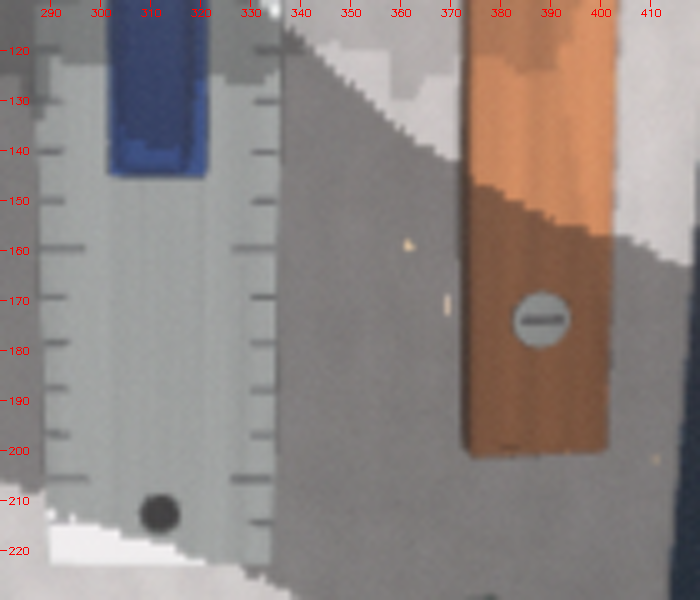

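```bash
python3 - <<'E'
from h import *
f=grab("wrist"); st()
def ln(n,a,b,z):
    P=px2w(f,[a,b],z)[:,:2]; d=P[0]-P[1]; print(n,P.round(1).tolist(),"yaw",np.degrees(np.arctan2(d[1],d[0]))-90, "x at y=-205: %.1f"%(P[1][0]+d[0]*(-205-P[1][1])/d[1]))
ln("plate front",(284.8,10),(289.8,222),8)
ln("plate back",(338,10),(334,222),8)
ln("batten front",(373.5,5),(373.8,200),12)
ln("batten back",(405.5,5),(401,200),12)
print(px2w(f,[(290,222.5),(334,222.5)],8).round(1))
g=px2w(f,[(301,73),(321,73),(321,145),(302,145)],48)
print(g.round(1),g.mean(0).round(1))
E
```

```text
t15.72 p[ 578.4 -286.   200.8] yaw-3.83 tilt0.01 F[-1.   0.6  0.2] T[ 0.03  0.02 -0.02] w70.0
plate front [[556.9, -124.1], [542.2, -333.1]] yaw -4.003209529359523 x at y=-205: 551.2
plate back [[606.1, -127.5], [590.8, -336.3]] yaw -4.17245655210597 x at y=-205: 600.4
batten front [[638.4, -126.2], [634.4, -312.7]] yaw -1.2248444569737842 x at y=-205: 636.7
batten back [[667.8, -127.7], [663.6, -314.6]] yaw -1.3072795002128004 x at y=-205: 666.1
[[ 542.4 -333.7    8. ]
 [ 590.8 -336.9    8. ]]
[[ 569.3 -183.9   48. ]
 [ 586.3 -185.1   48. ]
 [ 582.3 -246.2   48. ]
 [ 565.1 -245.    48. ]] [ 575.7 -215.    48. ]
```

```bash
python3 -c "
from h import *
need([575.7,-215,100],-4.1);need([575.7,-215,16],-4.1)"
```

```text
ROW [ 0.3 -0.   0. ] [ 0.1008 -0.0074 -0.0707]
ROW [ 0.3 -0.   0. ] [ 0.1848 -0.0074 -0.0707]
```

```bash
python3 -m pendant '0.3 0 0 0.03 -0.003 -0.03 0.045;0.3 0 0 0.06 -0.0065 -0.06 0.045;0.3 0 0 0.09 -0.0074 -0.0707 0.045;0.3 0 0 0.11 -0.0074 -0.0707 0.045;0.3 0 0 0.14 -0.0074 -0.0707 0.045;0.3 0 0 0.165 -0.0074 -0.0707 0.045;0.3 0 0 0.178 -0.0074 -0.0707 0.045;0.3 0 0 0.1845 -0.0074 -0.0707 0.045;0.3 0 0 0.1845 -0.0074 -0.0707 0.045';python3 -c "
from h import *
st();f=grab('wrist','pics/w7.png')"
```

```text
clock: 16.85
eef_pos: [575.9, -216.4, 16.5]
orientation: [1.263, 1.173, -1.263]
wrist_force: [0.1, 0.3, -0.0]
width: 45.0
t16.85 p[ 575.9 -216.4   16.5] yaw-4.21 tilt0.02 F[ 0.1  0.3 -0. ] T[ 0.05 -0.01  0.05] w45.0
```

View pics/w7.png

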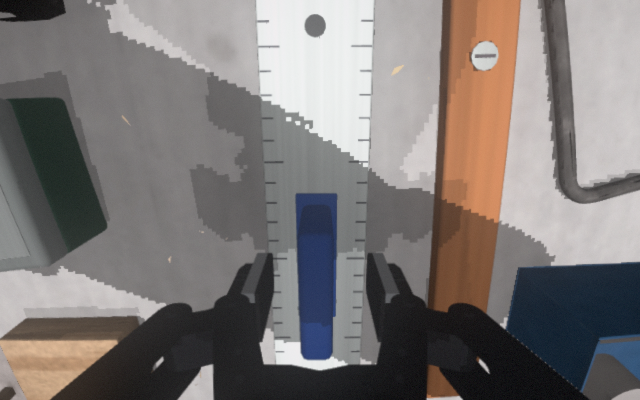

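```bash
python3 -m pendant '0 0 0 0 0 0 0.0;0 0 0 0 0 0 0.0;0 0 0 0 0 0 0.0;0 0 0 0 0 0 0;0 0 0 0 0 0 0' 100;python3 -m pendant '0 0 0 -0.004 0 0 0;0 0 0 -0.01 0 0 0;0 0 0 -0.014 0 0 0;0 0 0 -0.014 0 0 0';python3 -c "
from h import *
st();need([608.5,-206,30],-1.3);need([608.5,-206,17],-1.3)"
```

```text
clock: 17.52
eef_pos: [576.0, -216.7, 17.1]
orientation: [1.263, 1.172, -1.263]
wrist_force: [-1.7, 0.1, 5.1]
width: 12.7
clock: 18.02
eef_pos: [575.9, -216.6, 30.6]
orientation: [1.263, 1.173, -1.263]
wrist_force: [-0.0, -0.2, -3.3]
width: 12.3
t18.02 p[ 575.9 -216.6   30.6] yaw-4.23 tilt0.04 F[-0.  -0.2 -3.3] T[ 0.03  0.   -0.01] w12.3
ROW [-2.9  0.  -0. ] [ 0.0006  0.0317 -0.013 ]
ROW [-2.9  0.  -0. ] [ 0.0136  0.0317 -0.013 ]
```

```bash
python3 -m pendant '-1 0 0 0 0.01 -0.005 0;-2 0 0 0 0.02 -0.01 0;-2.9 0 0 0 0.0317 -0.013 0;-2.9 0 0 0.005 0.0317 -0.013 0;-2.9 0 0 0.010 0.0317 -0.013 0;-2.9 0 0 0.0125 0.0317 -0.013 0;-2.9 0 0 0.0135 0.0317 -0.013 0;-2.9 0 0 0.0135 0.0317 -0.013 0;-2.9 0 0 0.0135 0.0317 -0.013 0';python3 -c "
from h import *
st();f=grab('wrist','pics/w8.png');crop(f,240,0,560,300,2.4,'pics/c8.png')"
```

```text
clock: 19.15
eef_pos: [610.7, -205.6, 27.6]
orientation: [1.227, 1.192, -1.221]
wrist_force: [-34.4, 18.9, 101.2]
width: 12.5
t19.15 p[ 610.7 -205.6   27.6] yaw-1.25 tilt0.44 F[-34.4  18.9 101.2] T[3.51 5.42 0.07] w12.5
```

View pics/c8.png

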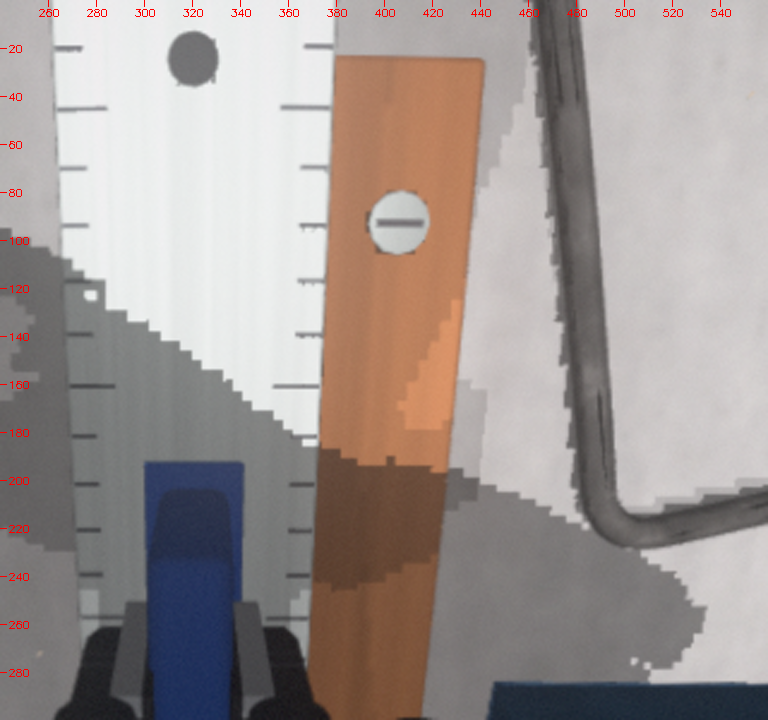

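```bash
python3 -m pendant '0 0 0 -0.012 0 0 0;0 0 0 -0.013 0 0 0;0 0 0 -0.013 -0.004 0 0;0 0 0 -0.013 -0.008 0 0;0 0 0 -0.013 -0.008 0 0;0 0 0 -0.013 -0.008 0 0';python3 -c "
from h import *
st();f=grab('wrist','pics/w9.png');crop(f,240,0,560,300,2.4,'pics/c9.png')"
```

```text
clock: 19.95
eef_pos: [600.1, -205.7, 29.3]
orientation: [1.226, 1.199, -1.227]
wrist_force: [0.4, -0.4, -3.3]
width: 12.6
t19.95 p[ 600.1 -205.7   29.3] yaw-1.34 tilt0.02 F[ 0.4 -0.4 -3.3] T[ 0.01 -0.07  0.02] w12.6
```

View pics/c9.png

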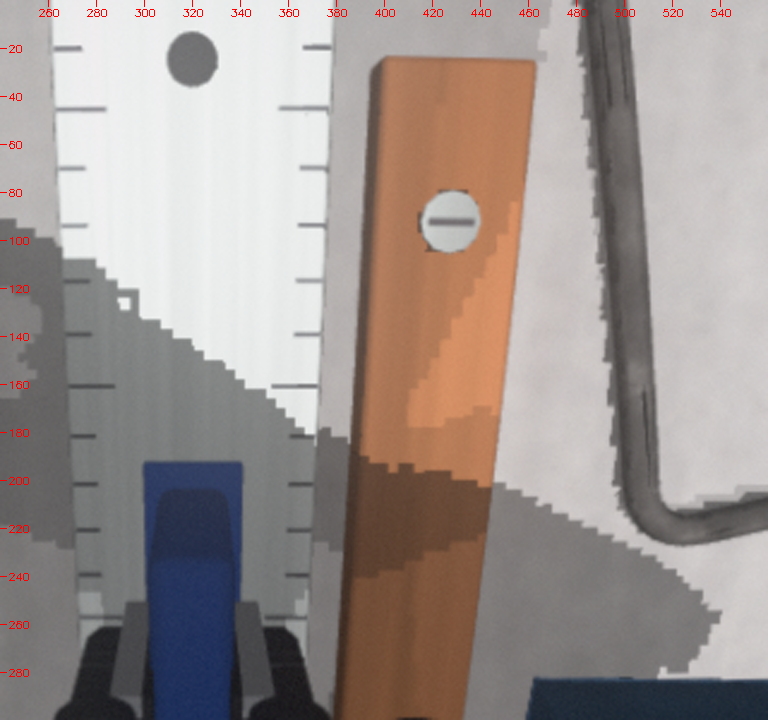

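```bash
cat >> h.py <<'E'
def line(f,n,a,b,z,y0=-205):
    P=px2w(f,[a,b],z)[:,:2]; d=P[0]-P[1]; print(n,P.round(1).tolist(),"yaw %.2f"%(np.degrees(np.arctan2(d[1],d[0]))-90), "x at y=%d: %.1f"%(y0,P[1][0]+d[0]*(y0-P[1][1])/d[1]))
E
python3 - <<'E'
from h import *
f=grab("wrist");st()
line(f,"pback",(377.5,20.8),(368.3,250),20.2)
line(f,"pfront",(262,20.8),(272,250),20.2)
line(f,"batten",(399.6,25),(384.6,241.7),12)
need([600,-206,17.1],-1.3)
E
```

```text
t20.05 p[ 600.3 -205.7   29.6] yaw-1.33 tilt0.00 F[ 1.   0.1 -3.6] T[-0.03 -0.01 -0.01] w12.6
pback [[627.4, -95.1], [625.5, -201.6]] yaw -1.05 x at y=-205: 625.4
pfront [[578.4, -94.0], [575.8, -200.4]] yaw -1.40 x at y=-205: 575.7
batten [[638.8, -95.2], [635.4, -200.9]] yaw -1.82 x at y=-205: 635.3
ROW [-0. -0. -0.] [ 0.0125 -0.0003  0.0003]
```

```bash
python3 -m pendant '0 0 0 0.006 0 0 0;0 0 0 0.010 0 0 0;0 0 0 0.0118 0 0 0;0 0 0 0.0118 0 0 0';python3 -c "
from h import *
st()"
```

```text
clock: 20.55
eef_pos: [600.1, -205.6, 17.7]
orientation: [1.226, 1.198, -1.226]
wrist_force: [-0.5, 0.1, -3.3]
width: 12.5
t20.55 p[ 600.1 -205.6   17.7] yaw-1.33 tilt0.02 F[-0.5  0.1 -3.3] T[-0.06  0.02  0.  ] w12.5
```

```bash
python3 -m pendant '0 0 0 0.0006 0 0 0;0 0 0 0.0006 0.003 0 0;0 0 0 0.0006 0.006 0 0;0 0 0 0.0006 0.007 0 0;0 0 0 0.0006 0.007 0 0';python3 -c "
from h import *
st();f=grab('wrist','pics/w10.png');crop(f,340,0,440,260,2.3,'pics/c10.png')"
```

```text
clock: 21.18
eef_pos: [607.3, -205.8, 17.3]
orientation: [1.226, 1.198, -1.226]
wrist_force: [0.1, 0.1, -3.5]
width: 12.8
t21.18 p[ 607.3 -205.8   17.3] yaw-1.32 tilt0.00 F[ 0.1  0.1 -3.5] T[-0.02  0.01 -0.02] w12.8
```

View pics/c10.png

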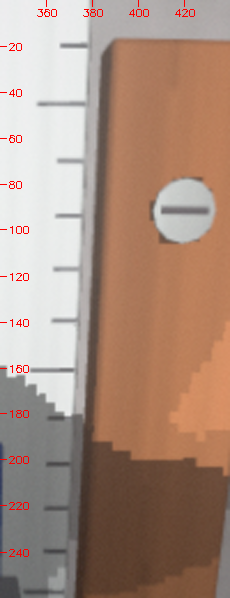

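```bash
python3 -m pendant '0 0 0 0.0005 0.001 0 0;0 0 0 0.0005 0.002 0 0;0 0 0 0.0005 0.002 0 0;0 0 0 0.0005 0.002 0 0';python3 -c "
from h import *
st()"; python3 -m pendant '0 0 0 0 0.001 0 0;0 0 0 0 0.0015 0 0;0 0 0 0 0.0015 0 0';python3 -c "
from h import *
st();f=grab('wrist','pics/w11.png');crop(f,340,0,440,260,2.3,'pics/c11.png')"
```

```text
clock: 21.72
eef_pos: [609.0, -205.9, 17.0]
orientation: [1.226, 1.198, -1.227]
wrist_force: [-4.6, -0.5, 4.5]
width: 12.5
t21.73 p[ 609.  -205.9   17. ] yaw-1.33 tilt0.02 F[-4.6 -0.5  4.5] T[-0.05  1.29 -0.07] w12.5
clock: 22.1
eef_pos: [610.3, -206.0, 17.0]
orientation: [1.226, 1.198, -1.227]
wrist_force: [-5.4, 0.9, 5.3]
width: 12.7
t22.10 p[ 610.3 -206.    17. ] yaw-1.34 tilt0.04 F[-5.4  0.9  5.3] T[ 0.02  1.55 -0.08] w12.7
```

View pics/c11.png

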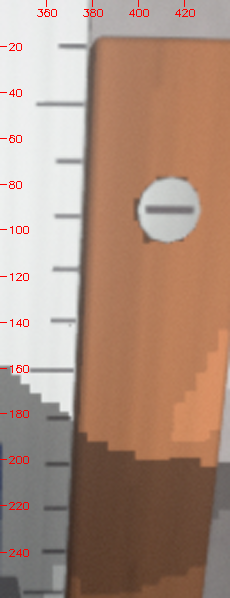

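Now on the table, gap nearly shut. Push on in small steps watching the x force.

```bash
python3 -m pendant '0 0 0 0 0.0005 0 0;0 0 0 0 0.001 0 0;0 0 0 0 0.001 0 0';python3 -c "
from h import *
st()"; python3 -m pendant '0 0 0 0 0.0005 0 0;0 0 0 0 0.001 0 0;0 0 0 0 0.001 0 0';python3 -c "
from h import *
st()"
```

```text
clock: 22.52
eef_pos: [610.6, -206.0, 16.9]
orientation: [1.225, 1.199, -1.228]
wrist_force: [-8.8, -0.2, 8.9]
width: 12.4
t22.52 p[ 610.6 -206.    16.9] yaw-1.35 tilt0.12 F[-8.8 -0.2  8.9] T[-0.04  2.18  0.01] w12.4
clock: 22.9
eef_pos: [610.6, -205.9, 16.9]
orientation: [1.225, 1.201, -1.23]
wrist_force: [-12.6, -0.7, 12.3]
width: 12.7
t22.90 p[ 610.6 -205.9   16.9] yaw-1.36 tilt0.22 F[-12.6  -0.7  12.3] T[-0.03  2.92 -0.03] w12.7
```

```bash
python3 -m pendant '0 0 0 0 -0.001 0 0;0 0 0 0 -0.0018 0 0;0 0 0 0 -0.0018 0 0';python3 -m pendant '0 0 0 0 0 0 0.02;0 0 0 0 0 0 0.03;0 0 0 0 0 0 0.035;0 0 0 0 0 0 0.035';python3 -m pendant '0 0 0 -0.01 0 0 0.035;0 0 0 -0.04 0 0 0.035;0 0 0 -0.08 0 0 0.035;0 0 0 -0.13 0 -0.03 0.06;0 0 0 -0.16 0 -0.06 0.06;0 0 0 -0.18 0 -0.08 0.06;0 0 0 -0.18 0 -0.08 0.06;0 0 0 -0.18 0 -0.08 0.06';python3 -c "
from h import *
st();f=grab('wrist','pics/w12.png');crop(f,270,0,390,200,3,'pics/c12.png')"
```

```text
clock: 23.28
eef_pos: [610.5, -205.9, 17.0]
orientation: [1.226, 1.198, -1.227]
wrist_force: [-7.0, 1.3, 6.5]
width: 12.5
clock: 23.78
eef_pos: [611.1, -205.9, 16.8]
orientation: [1.226, 1.198, -1.226]
wrist_force: [-0.9, 0.1, 0.5]
width: 35.3
clock: 24.78
eef_pos: [612.5, -126.3, 196.4]
orientation: [1.226, 1.198, -1.227]
wrist_force: [-0.5, 0.7, -1.1]
width: 60.0
t24.77 p[ 612.5 -126.3  196.4] yaw-1.33 tilt0.03 F[-0.5  0.7 -1.1] T[ 0.02 -0.04 -0.01] w60.0
```

View pics/w12.png

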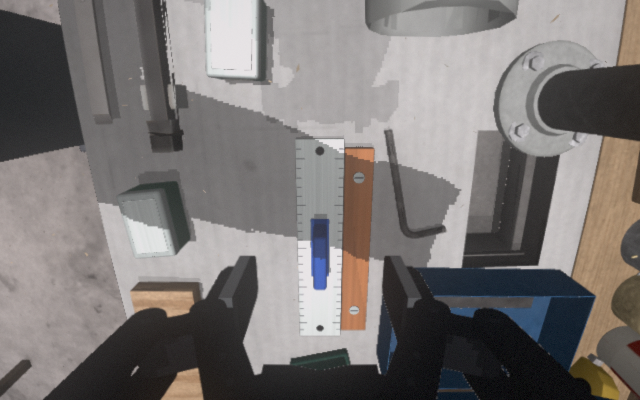

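```bash
python3 - <<'E'
from h import *
f=grab("wrist");crop(f,285,125,385,340,3.4,'pics/c13.png')
line(f,"pback",(345,140),(341,333),8)
line(f,"pfront",(296,140),(299.5,333),8)
E
```

```text
pback [[638.6, -86.8], [633.9, -321.4]] yaw -1.17 x at y=-205: 636.2
pfront [[589.4, -85.6], [582.6, -320.2]] yaw -1.64 x at y=-205: 585.9
```

View pics/c13.png

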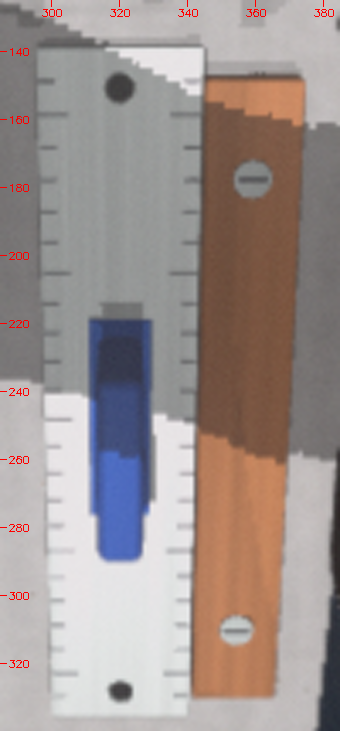

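```bash
python3 -c "
from h import *
st();need([541,6.3,150],-4.5);need([541,6.3,4.7],-4.5)"
```

```text
t24.88 p[ 612.2 -126.6  195.8] yaw-1.38 tilt0.09 F[-0.  -0.5 -1.2] T[-0.04  0.    0.  ] w59.7
ROW [ 3.1 -0.   0.1] [ 0.0459 -0.0743 -0.1311]
ROW [ 3.1 -0.   0.1] [ 0.1912 -0.0741 -0.1311]
```

```bash
python3 -m pendant '1 0 0 0.01 -0.025 -0.045 0.068;2 0 0 0.03 -0.05 -0.09 0.068;3.1 0 0 0.05 -0.0743 -0.1311 0.068;3.1 0 0 0.08 -0.0743 -0.1311 0.068;3.1 0 0 0.12 -0.0743 -0.1311 0.068;3.1 0 0 0.155 -0.0743 -0.1311 0.068;3.1 0 0 0.178 -0.0743 -0.1311 0.068;3.1 0 0 0.1912 -0.0743 -0.1311 0.068;3.1 0 0 0.1912 -0.0743 -0.1311 0.068';python3 -c "
from h import *
st();f=grab('wrist','pics/w14.png')"
```

```text
clock: 26.0
eef_pos: [540.8, 6.6, 4.7]
orientation: [1.266, 1.173, -1.268]
wrist_force: [0.0, 0.2, 0.0]
width: 68.1
t26.00 p[540.8   6.6   4.7] yaw-4.46 tilt0.11 F[0.  0.2 0. ] T[ 0.01 -0.01  0.02] w68.1
```

View pics/w14.png

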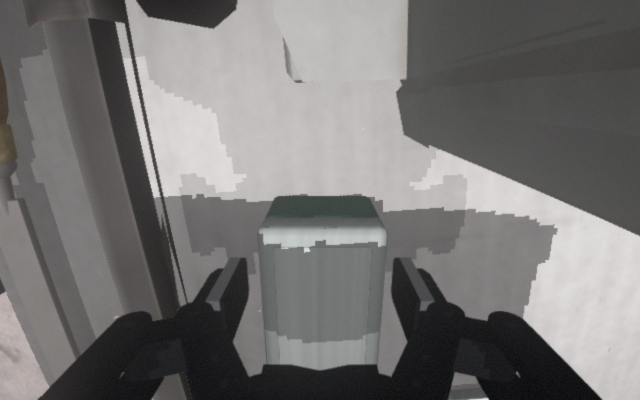

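```bash
python3 -m pendant '0 0 0 0 0 0 0.03;0 0 0 0 0 0 0.03;0 0 0 0 0 0 0.03;0 0 0 0 0 0 0.03;0 0 0 0 0 0 0.03;0 0 0 0 0 0 0.03' 100; python3 -c "
from h import *
st();f=grab('wrist');print(px2w(f,[(258,228),(385,228)],44).round(1))";python3 -m pendant '0 0 0 -0.01 0 0 0.03;0 0 0 -0.035 0 0 0.03;0 0 0 -0.065 0 0 0.03;0 0 0 -0.09 0 0 0.03;0 0 0 -0.1 0 0 0.03;0 0 0 -0.1 0 0 0.03;0 0 0 -0.1 0 0 0.03'; python3 -c "
from h import *
st();need([613,-127,105],-1.4);need([613,-127,18],-1.4)"
```

```text
clock: 26.8
eef_pos: [542.2, 6.7, 6.8]
orientation: [1.266, 1.17, -1.265]
wrist_force: [-0.8, 0.5, 5.1]
width: 45.0
t26.80 p[542.2   6.7   6.8] yaw-4.43 tilt0.10 F[-0.8  0.5  5.1] T[-0.04  0.47 -0.01] w45.0
[[523.4  43.8  44. ]
 [567.8  40.4  44. ]]
clock: 27.72
eef_pos: [540.6, 7.0, 104.6]
orientation: [1.265, 1.173, -1.267]
wrist_force: [0.2, -0.6, -9.0]
width: 44.9
t27.73 p[540.6   7.  104.6] yaw-4.43 tilt0.11 F[ 0.2 -0.6 -9. ] T[-0.    0.01  0.02] w44.9
ROW [-3.  -0.   0.1] [-0.0006  0.0825  0.128 ]
ROW [-3.  -0.   0.1] [0.0864 0.0827 0.128 ]
```

```bash
python3 -m pendant '-1 0 0 0 0.02 0.02 0.03;-2 0 0 0 0.045 0.055 0.03;-3 0 0 0 0.07 0.095 0.03;-3 0 0 0 0.0825 0.12 0.03;-3 0 0 0.01 0.0825 0.128 0.03;-3 0 0 0.04 0.0825 0.128 0.03;-3 0 0 0.06 0.0825 0.128 0.03;-3 0 0 0.07 0.0825 0.128 0.03;-3 0 0 0.07 0.0825 0.128 0.03';python3 -c "
from h import *
st();f=grab('wrist','pics/w15.png')
need([613,-127,15],-1.4)
print(px2w(f,[(258,228),(385,228)],44).round(1))"
```

```text
clock: 28.85
eef_pos: [613.0, -126.5, 34.6]
orientation: [1.227, 1.2, -1.228]
wrist_force: [-0.2, 0.8, -7.1]
width: 44.9
t28.85 p[ 613.  -126.5   34.6] yaw-1.41 tilt0.13 F[-0.2  0.8 -7.1] T[ 0.03 -0.05 -0.02] w44.9
ROW [-0. -0.  0.] [ 0.0205 -0.0007  0.0002]
[[ 586.3 -101.5   44. ]
 [ 642.5 -102.8   44. ]]
```

View pics/w15.png

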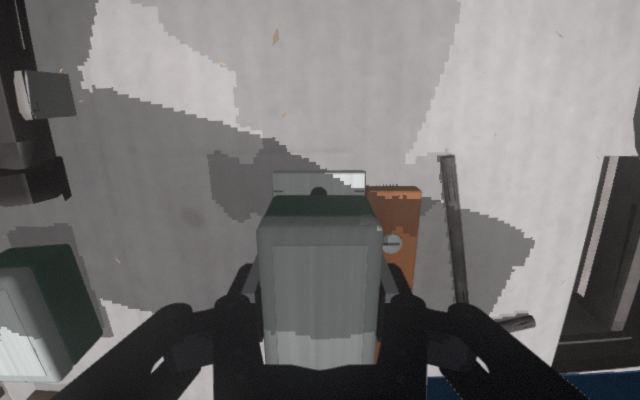

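```bash
python3 -c "
from h import *
f=grab('wrist')
crop(f,250,160,430,260,4.4,'pics/c15.png')
print(px2w(f,[(273,172),(366,172)],8).round(1))
print(px2w(f,[(258,229),(383,229)],73).round(1))"
```

```text
[[589.9 -84.5   8. ]
 [639.5 -85.7   8. ]]
[[593.1 -91.   73. ]
 [636.8 -92.1  73. ]]
```

View pics/c15.png

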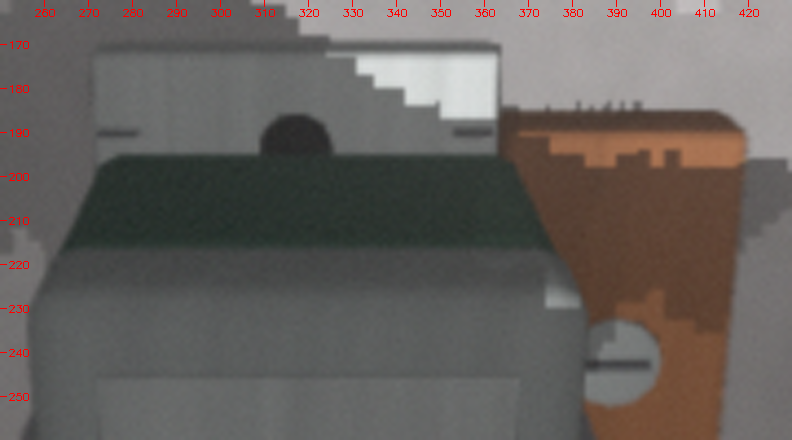

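```bash
python3 -m pendant '0 0 0 0.008 -0.0008 0 0.03;0 0 0 0.014 -0.0008 0 0.03;0 0 0 0.0175 -0.0008 0 0.03;0 0 0 0.019 -0.0008 0 0.03;0 0 0 0.019 -0.0008 0 0.03';python3 -c "
from h import *
st()"; python3 -m pendant '0 0 0 0.0007 0 0 0.03;0 0 0 0.0014 0 0 0.03;0 0 0 0.0014 0 0 0.03'; python3 -c "
from h import *
st()"
```

```text
clock: 29.58
eef_pos: [613.1, -127.1, 16.6]
orientation: [1.228, 1.197, -1.228]
wrist_force: [1.0, 0.4, -7.9]
width: 44.9
t29.57 p[ 613.1 -127.1   16.6] yaw-1.43 tilt0.00 F[ 1.   0.4 -7.9] T[ 0.02 -0.   -0.02] w44.9
clock: 29.95
eef_pos: [613.1, -127.1, 15.2]
orientation: [1.228, 1.197, -1.228]
wrist_force: [-0.0, -0.3, -8.4]
width: 44.9
t29.95 p[ 613.1 -127.1   15.2] yaw-1.43 tilt0.00 F[-0.  -0.3 -8.4] T[0.07 0.03 0.03] w44.9
```

```bash
python3 -c "
from h import *
f=grab('wrist')
crop(f,250,160,430,260,4.4,'pics/c16.png')"
```

```text
(no output)
```

View pics/c16.png

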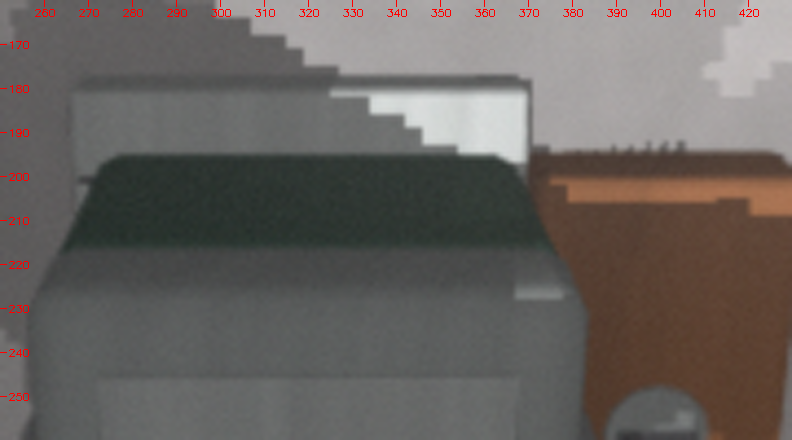

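```bash
python3 -m pendant '0 0 0 0.0008 -0.0003 0 0.03;0 0 0 0.0014 -0.0003 0 0.03;0 0 0 0.0014 -0.0003 0 0.03'; python3 -c "
from h import *
st()"
```

```text
clock: 30.38
eef_pos: [613.1, -127.1, 14.9]
orientation: [1.228, 1.196, -1.227]
wrist_force: [-3.9, 1.7, 5.6]
width: 45.2
t30.38 p[ 613.1 -127.1   14.9] yaw-1.42 tilt0.05 F[-3.9  1.7  5.6] T[0.24 0.72 0.01] w45.2
```

Contact (force went from −8 to +5.6 N). Release.

```bash
python3 -m pendant '0 0 0 0 0 0 0.05;0 0 0 0 0 0 0.055;0 0 0 0 0 0 0.06;0 0 0 0 0 0 0.06'; python3 -m pendant '0 0 0 -0.02 0 0 0.06;0 0 0 -0.06 0 0 0.06;0 0 0 -0.10 0 0 0.06;0 0 0 -0.14 -0.02 0.02 0.06;0 0 0 -0.17 -0.04 0.05 0.06;0 0 0 -0.19 -0.04 0.08 0.06;0 0 0 -0.19 -0.04 0.08 0.06;0 0 0 -0.19 -0.04 0.08 0.06';python3 -c "
from h import *
st();f=grab('wrist','pics/w17.png');g=grab('top','pics/t17.png');grab('scene','pics/s17.png')"
```

```text
clock: 30.88
eef_pos: [612.9, -127.1, 13.8]
orientation: [1.228, 1.197, -1.227]
wrist_force: [0.2, 0.7, -0.1]
width: 60.2
clock: 31.88
eef_pos: [570.6, -205.6, 203.2]
orientation: [1.228, 1.198, -1.228]
wrist_force: [0.1, -0.5, 0.0]
width: 60.0
t31.88 p[ 570.6 -205.6  203.2] yaw-1.44 tilt0.06 F[ 0.1 -0.5  0. ] T[ 0.   -0.01 -0.02] w60.0
```

View pics/w17.png

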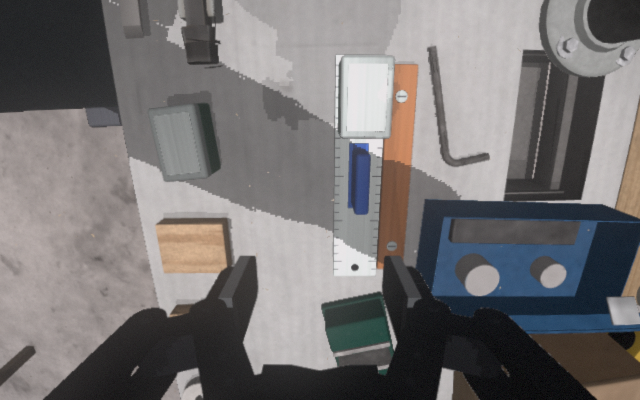

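View pics/t17.png

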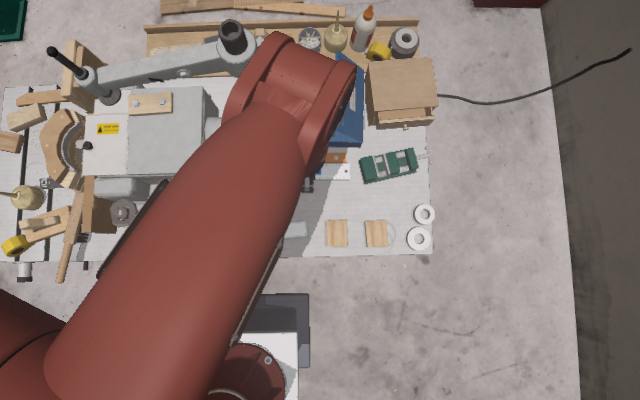

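```bash
python3 -c "
from h import *
s=state();print(s['qpos'].round(2));need([427,-280,170],-90)
f=grab('wrist');crop(f,320,40,400,285,2.4,'pics/c17.png')
line(f,'pfront',(335.5,140),(333,275),8)
print(px2w(f,[(158,220),(225,219),(227,271),(160,273)],22).round(1))"
```

```text
[-0.47  0.46  0.03  1.14  0.    1.13]
ROW [88.6  0.   0.1] [ 0.033  -0.1416  0.0784]
pfront [[587.6, -165.7], [583.2, -322.1]] yaw -1.61 x at y=-205: 586.5
[[ 395.2 -243.8   22. ]
 [ 468.6 -244.2   22. ]
 [ 463.6 -306.5   22. ]
 [ 385.6 -308.1   22. ]]
```

View pics/c17.png

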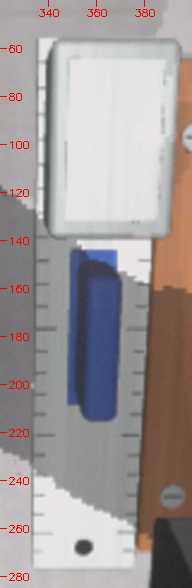

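```bash
python3 -m pendant '10 0 0 0.0 -0.02 0.01 0.08;20 0 0 0.0 -0.04 0.02 0.08;30 0 0 0.0 -0.06 0.03 0.08;40 0 0 0.01 -0.08 0.04 0.08;50 0 0 0.02 -0.1 0.05 0.08;60 0 0 0.03 -0.12 0.06 0.08;70 0 0 0.033 -0.1416 0.0784 0.08;80 0 0 0.033 -0.1416 0.0784 0.08;88.6 0 0 0.033 -0.1416 0.0784 0.08;88.6 0 0 0.033 -0.1416 0.0784 0.08;88.6 0 0 0.033 -0.1416 0.0784 0.08';python3 -c "
from h import *
st();f=grab('wrist','pics/w18.png')"
```

```text
clock: 33.45
eef_pos: [427.4, -280.6, 170.6]
orientation: [2.22, 0.004, -2.22]
wrist_force: [-0.1, 0.5, -0.2]
width: 80.0
t33.45 p[ 427.4 -280.6  170.6] yaw-89.81 tilt0.02 F[-0.1  0.5 -0.2] T[ 0.08 -0.01  0.01] w80.0
```

View pics/w18.png

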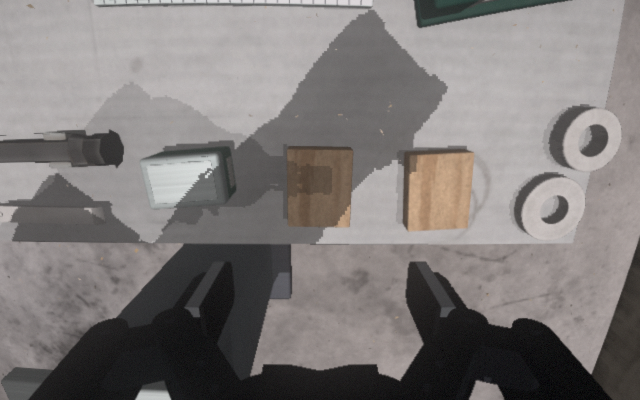

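```bash
python3 -c "
from h import *
f=grab('wrist');crop(f,275,135,485,240,3.7,'pics/c18.png')"
```

```text
(no output)
```

View pics/c18.png

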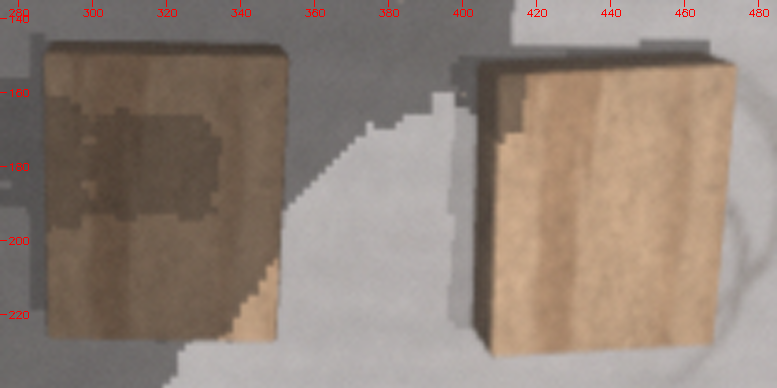

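```bash
python3 -c "
from h import *
f=grab('wrist')
def q(n,pts,z):
    P=px2w(f,pts,z)[:,:2]; print(n,P.mean(0).round(1),P.round(1).tolist())
    print('  ang', [round(float(np.degrees(np.arctan2(*(P[(i+1)%4]-P[i])[::-1]))),1) for i in range(4)])
q('b1',[(287.5,149),(352.5,149.5),(349.5,227),(288,227)],22)
q('b2',[(410,155),(473.5,152.5),(468,228.5),(408,231)],22)
need([426.5,-280,-1],-90.5)
"
```

```text
b1 [ 426.5 -280.2] [[464.0, -251.7], [463.6, -309.8], [389.2, -309.3], [389.1, -250.1]]
  ang [-90.3, 179.6, 90.1, -1.2]
b2 [ 423.4 -393.4] [[459.0, -361.9], [461.8, -420.1], [387.6, -425.3], [385.1, -366.3]]
  ang [-87.2, -175.9, 92.4, 3.4]
ROW [0.6 0.  0. ] [ 0.1717 -0.0007  0.0009]
```

```bash
python3 -m pendant '0.6 0 0 0.045 -0.0007 0 0.08;0.6 0 0 0.09 -0.0007 0 0.08;0.6 0 0 0.125 -0.0007 0 0.08;0.6 0 0 0.15 -0.0007 0 0.08;0.6 0 0 0.165 -0.0007 0 0.08;0.6 0 0 0.1715 -0.0007 0 0.08;0.6 0 0 0.1715 -0.0007 0 0.08';python3 -m pendant '0 0 0 0 0 0 0.05;0 0 0 0 0 0 0.05;0 0 0 0 0 0 0.05;0 0 0 0 0 0 0.05;0 0 0 0 0 0 0.05' 50; python3 -c "
from h import *
st();f=grab('wrist','pics/w19.png')"
```

```text
clock: 34.48
eef_pos: [427.5, -280.4, -0.5]
orientation: [-2.216, 0.012, 2.216]
wrist_force: [0.1, 0.6, 0.7]
width: 80.0
clock: 35.1
eef_pos: [427.9, -280.7, 0.4]
orientation: [-2.218, 0.013, 2.215]
wrist_force: [-1.0, 0.3, 5.9]
width: 59.2
t35.10 p[ 4.279e+02 -2.807e+02  4.000e-01] yaw-90.62 tilt0.10 F[-1.   0.3  5.9] T[ 0.18  0.26 -0.01] w59.2
```

View pics/w19.png

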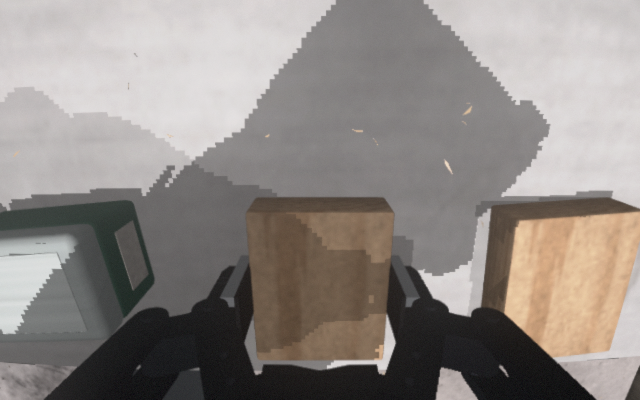

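```bash
python3 -m pendant '0 0 0 -0.01 0 0 0.05;0 0 0 -0.04 0 0 0.05;0 0 0 -0.08 0 0 0.05;0 0 0 -0.08 0 0 0.05'; python3 -c "
from h import *
st();need([543,-160,80],-91.4);need([543,-160,2],-91.4)"
```

```text
clock: 35.65
eef_pos: [429.2, -281.9, 82.8]
orientation: [-2.223, 0.017, 2.213]
wrist_force: [-0.7, -0.5, -0.5]
width: 58.7
t35.65 p[ 429.2 -281.9   82.8] yaw-90.63 tilt0.35 F[-0.7 -0.5 -0.5] T[-0.01  0.   -0.03] w58.7
ROW [ 0.8 -0.3 -0.2] [ 0.0028 -0.1231 -0.1124]
ROW [ 0.8 -0.3 -0.2] [ 0.0808 -0.1234 -0.1121]
```

```bash
python3 -m pendant '0.4 0 0 0 -0.03 -0.03 0.05;0.8 0 0 0 -0.07 -0.07 0.05;0.8 0 0 0 -0.105 -0.1 0.05;0.8 0 0 0 -0.122 -0.114 0.05;0.8 0 0 0.015 -0.122 -0.114 0.05;0.8 0 0 0.045 -0.122 -0.114 0.05;0.8 0 0 0.066 -0.122 -0.114 0.05;0.8 0 0 0.075 -0.122 -0.114 0.05;0.8 0 0 0.075 -0.122 -0.114 0.05;0.8 0 0 0.075 -0.122 -0.114 0.05'; python3 -c "
from h import *
st();f=grab('wrist','pics/w20.png')"
```

```text
clock: 36.9
eef_pos: [543.0, -159.9, 4.9]
orientation: [-2.21, 0.028, 2.208]
wrist_force: [0.8, -0.7, 0.3]
width: 59.1
t36.90 p[ 543.  -159.9    4.9] yaw-91.45 tilt0.06 F[ 0.8 -0.7  0.3] T[ 0.03  0.03 -0.09] w59.1
```

View pics/w20.png

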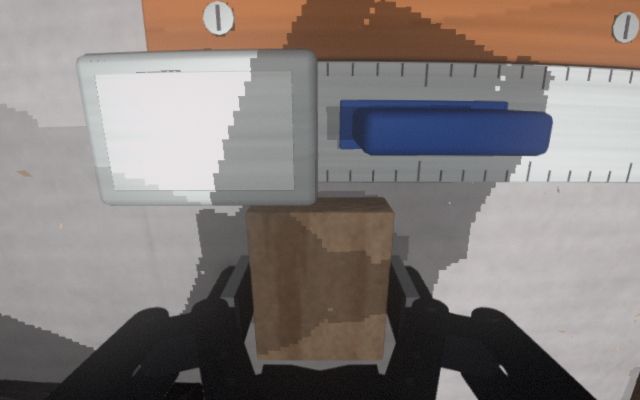

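```bash
python3 -m pendant '0 0 0 0.002 0 0 0.05;0 0 0 0.0042 0 0 0.05;0 0 0 0.0042 0 0 0.05;0 0 0 0.0042 0 -0.003 0.05;0 0 0 0.0042 0 -0.005 0.05;0 0 0 0.0042 0 -0.005 0.05'; python3 -c "
from h import *
st();f=grab('wrist','pics/w21.png');crop(f,200,160,500,300,2.6,'pics/c21.png')"
```

```text
clock: 37.7
eef_pos: [544.9, -159.6, 1.4]
orientation: [-2.204, 0.029, 2.214]
wrist_force: [-16.5, 0.2, 26.2]
width: 59.0
t37.70 p[ 544.9 -159.6    1.4] yaw-91.46 tilt0.26 F[-16.5   0.2  26.2] T[ 0.04  3.23 -0.09] w59.0
```

View pics/c21.png

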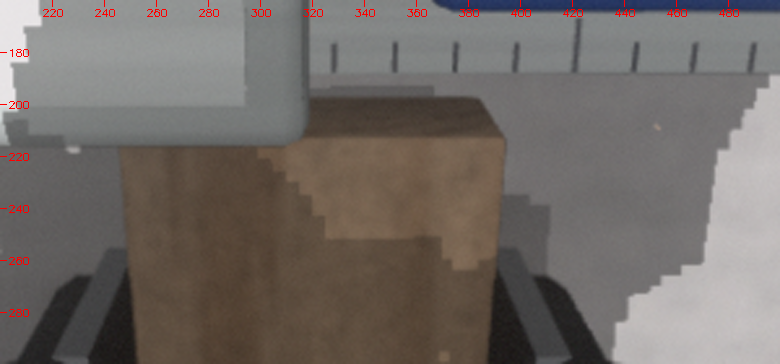

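```bash
python3 -m pendant '0 0 0 -0.0015 0 0 0.05;0 0 0 -0.0015 0 0 0.05'; python3 -c "
from h import *
st()"
```

```text
clock: 38.0
eef_pos: [548.0, -159.7, 1.8]
orientation: [-2.21, 0.028, 2.208]
wrist_force: [-0.1, 0.1, -0.4]
width: 59.0
t38.00 p[ 548.  -159.7    1.8] yaw-91.42 tilt0.05 F[-0.1  0.1 -0.4] T[0.04 0.04 0.  ] w59.0
```

```bash
python3 -m pendant '0 0 0 0 0 -0.001 0.05;0 0 0 0 0 -0.0015 0.05;0 0 0 0 0 -0.0015 0.05'; python3 -c "
from h import *
st();f=grab('wrist','pics/w22.png');crop(f,200,160,500,300,2.6,'pics/c22.png')"
```

```text
clock: 38.38
eef_pos: [549.2, -159.6, 1.5]
orientation: [-2.209, 0.027, 2.209]
wrist_force: [0.1, -0.2, 0.0]
width: 59.0
t38.38 p[ 549.2 -159.6    1.5] yaw-91.42 tilt0.00 F[ 0.1 -0.2  0. ] T[ 0.05  0.02 -0.03] w59.0
```

View pics/c22.png

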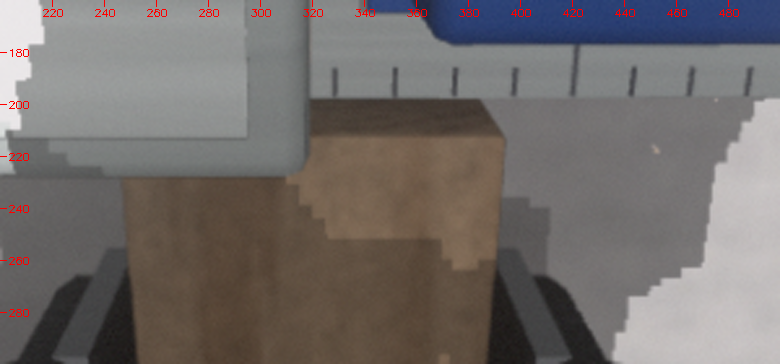

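```bash
for i in 1 2; do python3 -m pendant '0 0 0 0 0 -0.0006 0.05;0 0 0 0 0 -0.001 0.05;0 0 0 0 0 -0.001 0.05' | grep -E "force|eef"; done; python3 -c "
from h import *
st();f=grab('wrist','pics/w23.png');crop(f,200,160,500,300,2.6,'pics/c23.png')"
```

```text
eef_pos: [550.2, -159.7, 1.6]
wrist_force: [0.3, 0.6, -0.9]
eef_pos: [550.4, -159.6, 1.5]
wrist_force: [-5.0, -0.5, 2.2]
t39.17 p[ 550.4 -159.6    1.5] yaw-91.43 tilt0.07 F[-5.  -0.5  2.2] T[-0.17  0.97  0.12] w58.8
```

View pics/c23.png

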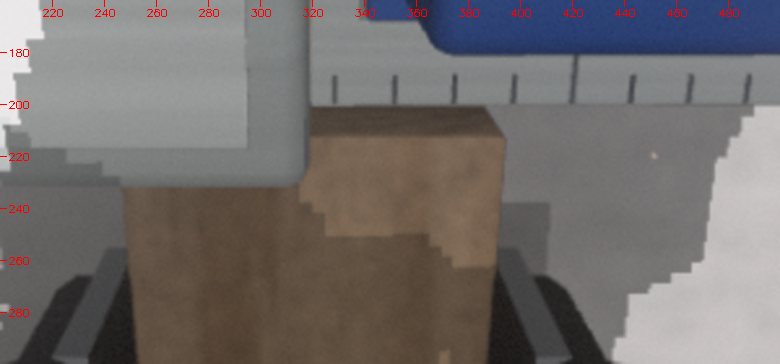

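```bash
python3 -m pendant '0 0 0 0 0 0 0.06;0 0 0 0 0 0 0.07;0 0 0 0 0 0 0.073;0 0 0 0 0 0 0.073'; python3 -m pendant '0 0 0 -0.02 0 0 0.073;0 0 0 -0.05 0 0 0.073;0 0 0 -0.06 0 0.03 0.02;0 0 0 -0.06 0 0.065 0;0 0 0 -0.06 0 0.065 0;0 0 0 -0.06 0 0.065 0'; python3 -c "
from h import *
st();f=grab('wrist','pics/w24.png');need([490,-160,12],-91.4)"
```

```text
clock: 39.72
eef_pos: [551.5, -159.7, 1.7]
orientation: [-2.21, 0.027, 2.208]
wrist_force: [0.1, 0.4, 0.4]
width: 73.0
clock: 40.48
eef_pos: [487.1, -158.4, 61.9]
orientation: [-2.211, 0.028, 2.207]
wrist_force: [0.6, -0.6, -0.5]
width: 0.7
t40.48 p[ 487.1 -158.4   61.9] yaw-91.44 tilt0.08 F[ 0.6 -0.6 -0.5] T[-0.04 -0.02 -0.03] w0.7
ROW [-0.  -0.1 -0. ] [ 0.0498  0.0015 -0.0027]
```

View pics/w24.png

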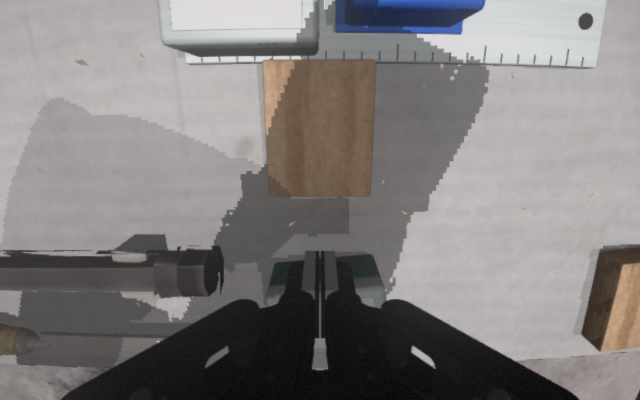

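```bash
python3 -m pendant '0 0 0 0.02 0.001 0 0;0 0 0 0.04 0.0015 -0.001 0;0 0 0 0.05 0.0015 -0.003 0;0 0 0 0.05 0.0015 -0.005 0;0 0 0 0.05 0.0015 -0.009 0;0 0 0 0.05 0.0015 -0.009 0'; for i in 1 2 3; do python3 -m pendant '0 0 0 0 0 -0.001 0;0 0 0 0 0 -0.002 0;0 0 0 0 0 -0.002 0' | grep -E "force|eef"; done
```

```text
clock: 41.28
eef_pos: [496.1, -160.1, 12.3]
orientation: [-2.211, 0.028, 2.208]
wrist_force: [-0.3, 0.3, 0.3]
width: 0.1
eef_pos: [497.2, -159.9, 11.7]
wrist_force: [0.5, -1.0, 0.1]
eef_pos: [499.2, -159.9, 11.6]
wrist_force: [-0.6, 0.1, 0.2]
eef_pos: [500.6, -159.9, 11.5]
wrist_force: [-2.2, -1.3, 2.4]
```

```bash
for i in 1 2; do python3 -m pendant '0 0 0 0 0 -0.001 0;0 0 0 0 0 -0.0015 0;0 0 0 0 0 -0.0015 0' | grep -E "force|eef"; done;  python3 -c "
from h import *
st();f=grab('wrist','pics/w25.png')"
```

```text
eef_pos: [500.6, -159.8, 11.4]
wrist_force: [-8.3, -1.9, 6.3]
eef_pos: [500.8, -159.7, 11.2]
wrist_force: [-14.0, -1.4, 9.9]
t43.15 p[ 500.8 -159.7   11.2] yaw-91.47 tilt0.35 F[-14.   -1.4   9.9] T[-0.26  2.81 -0.07] w-0.1
```

View pics/w25.png

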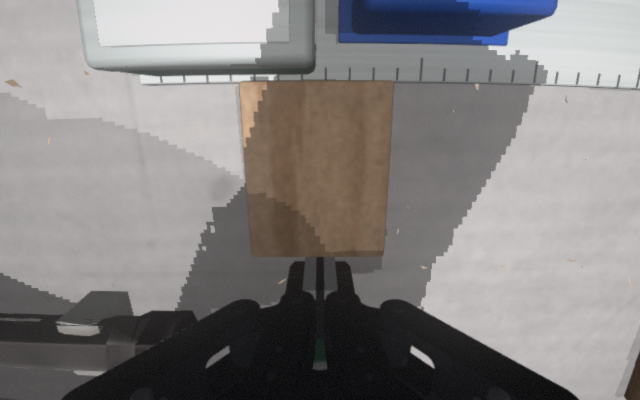

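```bash
python3 -m pendant '0 0 0 0 0 0.005 0;0 0 0 0 0 0.008 0;0 0 0 -0.03 0 0.01 0;0 0 0 -0.08 0 0.01 0.03;0 0 0 -0.13 0 0.01 0.08;0 0 0 -0.14 0 0.01 0.08;0 0 0 -0.14 0 0.01 0.08'; python3 -c "
from h import *
st();need([423.4,-393.3,165],-86.8)"
```

```text
clock: 44.08
eef_pos: [494.6, -159.9, 151.9]
orientation: [-2.211, 0.028, 2.207]
wrist_force: [-0.5, -0.2, -1.8]
width: 72.5
t44.08 p[ 494.6 -159.9  151.9] yaw-91.42 tilt0.09 F[-0.5 -0.2 -1.8] T[ 0.03  0.03 -0.01] w72.5
ROW [-4.6 -0.1 -0. ] [-0.0131  0.2351  0.0654]
```

```bash
python3 -m pendant '-1 0 0 -0.01 0.04 0.012 0.08;-2 0 0 -0.013 0.08 0.025 0.08;-3 0 0 -0.013 0.13 0.037 0.08;-4 0 0 -0.013 0.18 0.05 0.08;-4.6 0 0 -0.013 0.22 0.06 0.08;-4.6 0 0 -0.013 0.235 0.0654 0.08;-4.6 0 0 -0.013 0.235 0.0654 0.08;-4.6 0 0 -0.013 0.235 0.0654 0.08'; python3 -c "
from h import *
st();f=grab('wrist','pics/w26.png')"
```

```text
clock: 45.08
eef_pos: [423.1, -391.6, 164.0]
orientation: [2.193, 0.063, -2.194]
wrist_force: [0.3, 0.9, -0.0]
width: 79.9
t45.08 p[ 423.1 -391.6  164. ] yaw-86.78 tilt0.09 F[ 0.3  0.9 -0. ] T[ 0.07  0.04 -0.01] w79.9
```

View pics/w26.png

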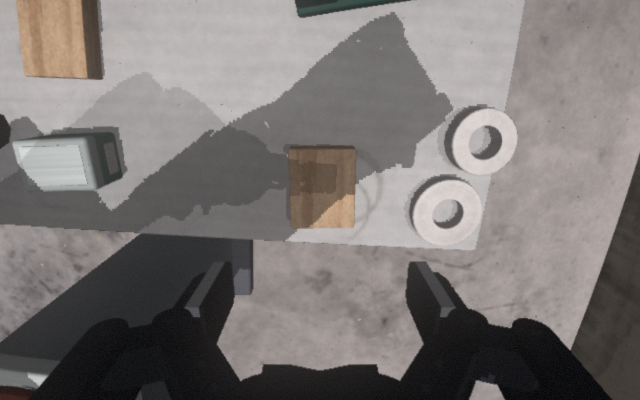

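```bash
python3 -c "
from h import *
f=grab('wrist')
P=px2w(f,[(289,147.5),(355,147.5),(354.5,228),(291.5,228)],22)[:,:2];print(P.round(1),P.mean(0).round(1))
need([P.mean(0)[0],P.mean(0)[1],-0.5],-86.8)"
```

```text
[[ 460.5 -362.3]
 [ 463.7 -419.9]
 [ 388.5 -426.1]
 [ 385.1 -366.8]] [ 424.4 -393.8]
ROW [0.1 0.  0. ] [ 0.165   0.0022 -0.001 ]
```

```bash
python3 -m pendant '0 0 0 0.045 0.002 0 0.08;0 0 0 0.09 0.002 0 0.08;0 0 0 0.125 0.002 0 0.08;0 0 0 0.15 0.002 0 0.08;0 0 0 0.162 0.002 0 0.08;0 0 0 0.165 0.002 0 0.08;0 0 0 0.165 0.002 0 0.08';python3 -m pendant '0 0 0 0 0 0 0.05;0 0 0 0 0 0 0.05;0 0 0 0 0 0 0.05;0 0 0 0 0 0 0.05;0 0 0 0 0 0 0.05' 50; python3 -c "
from h import *
st()"; python3 -m pendant '0 0 0 -0.01 0 0 0.05;0 0 0 -0.04 0 0 0.05;0 0 0 -0.08 0 0 0.05;0 0 0 -0.08 0 0 0.05;0 0 0 -0.08 0 0 0.05;0 0 0 -0.08 0 0 0.05'; python3 -c "
from h import *
st();need([540,-260,80],-91.4)"
```

```text
clock: 46.05
eef_pos: [423.5, -395.3, 0.4]
orientation: [2.194, 0.06, -2.192]
wrist_force: [-0.8, -0.2, -0.2]
width: 80.3
clock: 46.68
eef_pos: [423.5, -395.6, 0.8]
orientation: [2.194, 0.059, -2.191]
wrist_force: [-0.6, 1.6, 6.2]
width: 58.9
t46.67 p[ 423.5 -395.6    0.8] yaw-86.83 tilt0.10 F[-0.6  1.6  6.2] T[ 0.26  0.13 -0.01] w58.9
clock: 47.42
eef_pos: [422.5, -394.4, 78.7]
orientation: [2.193, 0.062, -2.195]
wrist_force: [0.3, -0.2, -0.7]
width: 58.5
t47.42 p[ 422.5 -394.4   78.7] yaw-86.83 tilt0.10 F[ 0.3 -0.2 -0.7] T[ 0.   -0.01 -0.06] w58.5
ROW [4.6 0.1 0.1] [-0.0012 -0.1277 -0.1248]
```

```bash
python3 -m pendant '1.5 0 0 0 -0.03 -0.03 0.05;3 0 0 0 -0.07 -0.07 0.05;4.6 0 0 0 -0.105 -0.105 0.05;4.6 0 0 0 -0.1277 -0.1248 0.05;4.6 0 0 0.015 -0.1277 -0.1248 0.05;4.6 0 0 0.045 -0.1277 -0.1248 0.05;4.6 0 0 0.066 -0.1277 -0.1248 0.05;4.6 0 0 0.074 -0.1277 -0.1248 0.05;4.6 0 0 0.074 -0.1277 -0.1248 0.05;4.6 0 0 0.0755 -0.1277 -0.1248 0.05'; python3 -c "
from h import *
st();f=grab('wrist','pics/w27.png')"
```

```text
clock: 48.68
eef_pos: [540.9, -261.2, 4.8]
orientation: [-2.21, 0.029, 2.208]
wrist_force: [0.8, 0.5, -0.5]
width: 59.0
t48.67 p[ 540.9 -261.2    4.8] yaw-91.45 tilt0.07 F[ 0.8  0.5 -0.5] T[-0.02 -0.    0.02] w59.0
```

View pics/w27.png

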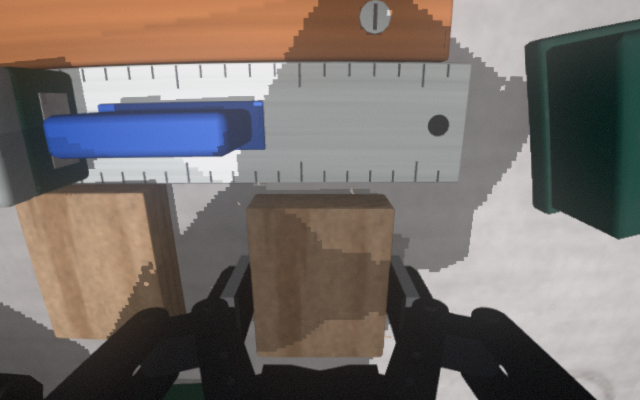

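```bash
python3 -m pendant '0 0 0 0.0015 0 0 0.05;0 0 0 0.0028 0 0 0.05;0 0 0 0.0028 0 -0.002 0.05;0 0 0 0.0028 0 -0.004 0.05;0 0 0 0.0028 0 -0.004 0.05'; python3 -c "
from h import *
st()"; for i in 1 2; do python3 -m pendant '0 0 0 0 0 -0.0006 0.05;0 0 0 0 0 -0.001 0.05;0 0 0 0 0 -0.001 0.05' | grep -E "force|eef"; done
```

```text
clock: 49.35
eef_pos: [544.6, -260.9, 1.8]
orientation: [-2.209, 0.028, 2.209]
wrist_force: [-3.0, 1.2, 5.5]
width: 58.4
t49.35 p[ 544.6 -260.9    1.8] yaw-91.43 tilt0.03 F[-3.   1.2  5.5] T[-0.02  0.41 -0.05] w58.4
eef_pos: [545.3, -260.9, 1.8]
wrist_force: [-3.5, 0.4, 6.1]
eef_pos: [546.3, -261.0, 1.8]
wrist_force: [-3.7, 0.8, 6.8]
```

```bash
for i in 1 2; do python3 -m pendant '0 0 0 -0.0002 0 -0.0006 0.05;0 0 0 -0.0002 0 -0.001 0.05;0 0 0 -0.0002 0 -0.001 0.05' | grep -E "force|eef"; done;python3 -c "
from h import *
st();f=grab('wrist','pics/w28.png');crop(f,200,160,500,300,2.6,'pics/c28.png')"
```

```text
eef_pos: [546.7, -260.9, 1.8]
wrist_force: [-7.0, -0.8, 8.0]
eef_pos: [546.7, -260.9, 1.8]
wrist_force: [-9.1, -1.1, 8.2]
t50.85 p[ 546.7 -260.9    1.8] yaw-91.45 tilt0.19 F[-9.1 -1.1  8.2] T[-0.31  1.76  0.12] w58.4
```

View pics/c28.png

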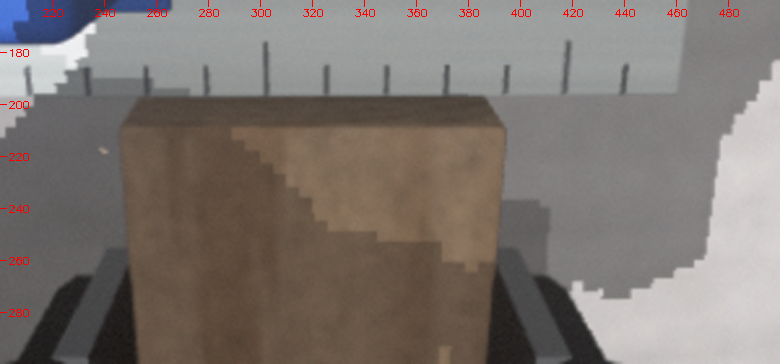

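```bash
python3 -m pendant '0 0 0 0 0 0.001 0.06;0 0 0 0 0 0.001 0.07;0 0 0 0 0 0.001 0.073;0 0 0 0 0 0.001 0.073'; python3 -m pendant '0 0 0 -0.02 0 0 0.073;0 0 0 -0.05 0 0 0.073;0 0 0 -0.06 0 0.03 0.02;0 0 0 -0.06 0 0.062 0;0 0 0 -0.06 0 0.062 0;0 0 0 -0.06 0 0.062 0'; python3 -c "
from h import *
st();need([492,-261,12],-91.4)"
```

```text
clock: 51.4
eef_pos: [547.8, -260.8, 1.7]
orientation: [-2.209, 0.027, 2.209]
wrist_force: [-0.4, 0.7, -0.2]
width: 73.1
clock: 52.15
eef_pos: [486.4, -259.6, 62.0]
orientation: [-2.21, 0.028, 2.208]
wrist_force: [1.1, 0.2, -0.1]
width: 0.8
t52.15 p[ 486.4 -259.6   62. ] yaw-91.44 tilt0.07 F[ 1.1  0.2 -0.1] T[ 0.01  0.04 -0.  ] w0.8
ROW [-0.  -0.1 -0. ] [ 0.05    0.0012 -0.0056]
```

```bash
python3 -m pendant '0 0 0 0.02 0.001 0 0;0 0 0 0.04 0.0015 -0.001 0;0 0 0 0.05 0.0015 -0.003 0;0 0 0 0.05 0.0015 -0.005 0;0 0 0 0.05 0.0015 -0.009 0;0 0 0 0.05 0.0015 -0.009 0'; for i in 1 2; do python3 -m pendant '0 0 0 0 0 -0.001 0;0 0 0 0 0 -0.0015 0;0 0 0 0 0 -0.0015 0' | grep -E "force|eef"; done
```

```text
clock: 52.9
eef_pos: [495.4, -261.4, 12.4]
orientation: [-2.211, 0.028, 2.208]
wrist_force: [0.7, -0.5, 0.2]
width: -0.4
eef_pos: [496.1, -261.1, 11.8]
wrist_force: [-0.2, 0.2, 1.0]
eef_pos: [497.5, -261.1, 11.7]
wrist_force: [0.2, 0.4, -0.0]
```

```bash
for i in 1 2 3; do python3 -m pendant '0 0 0 0 0 -0.001 0;0 0 0 0 0 -0.0015 0;0 0 0 0 0 -0.0015 0' | grep -E "force|eef"; done;  python3 -c "
from h import *
st();f=grab('wrist','pics/w29.png')"
```

```text
eef_pos: [498.5, -261.1, 11.6]
wrist_force: [-4.0, -0.9, 2.6]
eef_pos: [498.6, -261.0, 11.6]
wrist_force: [-9.8, -2.1, 7.8]
eef_pos: [498.7, -261.0, 11.6]
wrist_force: [-15.3, -1.3, 11.4]
t54.77 p[ 498.7 -261.    11.6] yaw-91.49 tilt0.36 F[-15.3  -1.3  11.4] T[-0.38  3.21  0.02] w0.1
```

View pics/w29.png

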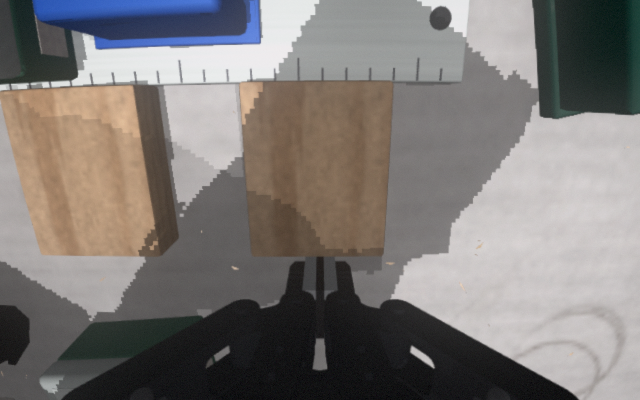

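```bash
python3 -m pendant '0 0 0 0 0 0.005 0;0 0 0 0 0 0.008 0;0 0 0 -0.03 0 0.01 0;0 0 0 -0.08 0 0.01 0.03;0 0 0 -0.13 0.02 0.02 0.08;0 0 0 -0.18 0.06 0.05 0.08;0 0 0 -0.22 0.1 0.09 0.08;0 0 0 -0.22 0.15 0.13 0.08;0 0 0 -0.22 0.2 0.17 0.08;0 0 0 -0.22 0.24 0.2 0.08;0 0 0 -0.22 0.25 0.22 0.08;0 0 0 -0.22 0.25 0.22 0.08;0 0 0 -0.22 0.25 0.22 0.08'; python3 -c "
from h import *
st();f=grab('top','pics/t30.png');crop(f,210,140,440,260,3.4,'pics/c30.png');crop(f,265,145,365,225,7.8,'pics/d30.png');grab('wrist','pics/w30.png');g=grab('scene');crop(g,200,140,420,270,3.6,'pics/s30.png')"
```

```text
clock: 56.45
eef_pos: [276.5, -505.2, 231.7]
orientation: [-2.21, 0.027, 2.208]
wrist_force: [0.3, 0.3, 0.1]
width: 79.8
t56.45 p[ 276.5 -505.2  231.7] yaw-91.41 tilt0.03 F[0.3 0.3 0.1] T[-0.03 -0.04  0.01] w79.8
```

View pics/c30.png

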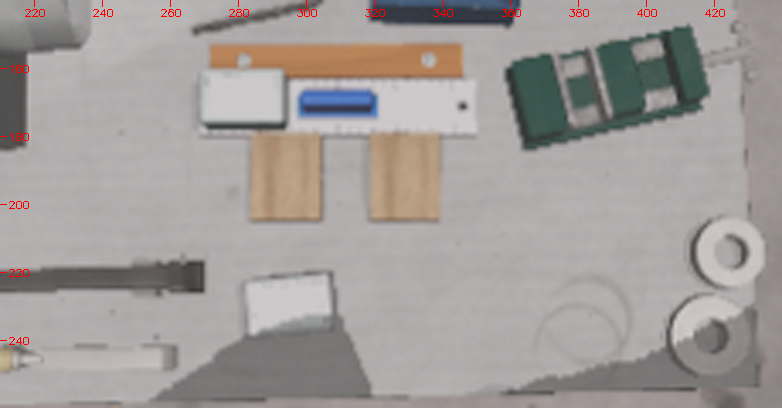

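View pics/d30.png

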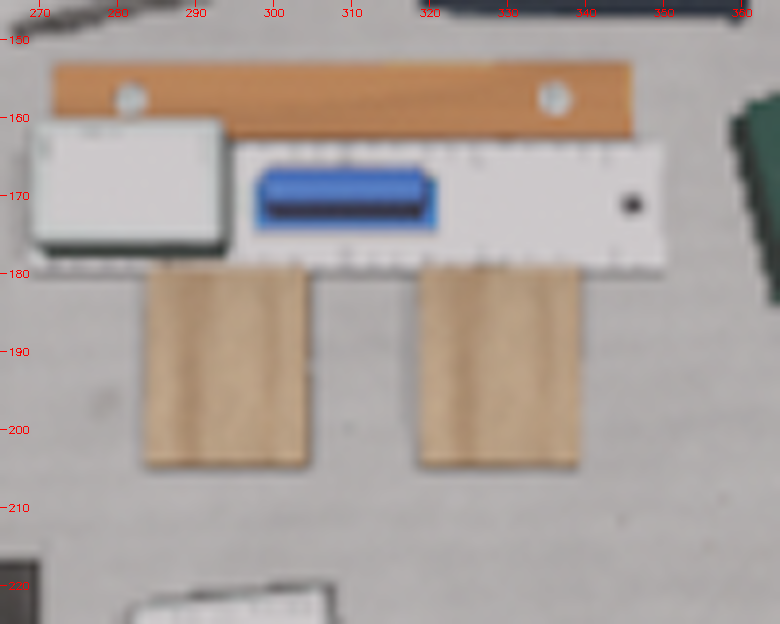

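View pics/s30.png

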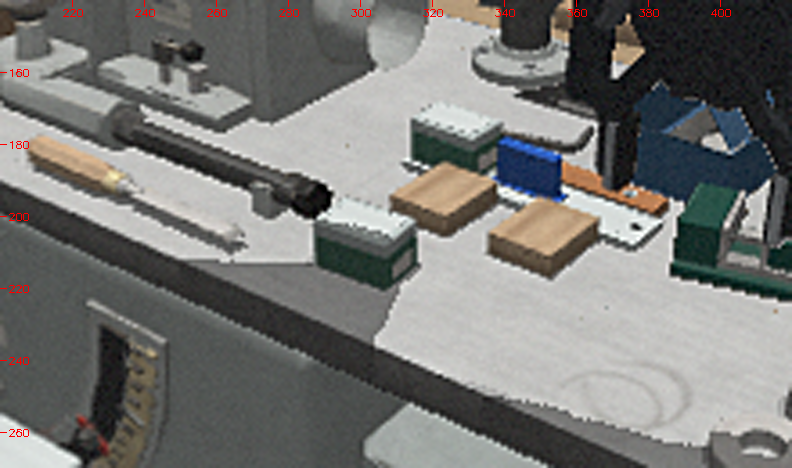

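The unobstructed top view shows everything in place. The plate is against the batten with its centre at column 309.5 (batten 308.8). The heavy tin stands on the plate at (281,168), and both blanks are flush at row 179 (columns 284–305 and 319–340). The light tin stands at (295,230). There is no third blank.

```bash
python3 -c "
from bench import close_job
print(close_job())"
```

```text
the job is handed in; nothing more can be done
None
```

The job is done and handed in at about 56 s of the 210 s allowed, with the arm withdrawn and touching nothing.

- **Weighing:** I lifted each tin about 100 mm and set it back on the table. The tin that started nearer the front edge weighed about 4.0 N. The one near the machine weighed about 8.1 N, so that is the heavier.
- **Straightedge:** It lies flat against the batten's front face and is centred to about 2 mm. Pushing it home met about 13 N with almost no twisting moment, so it bears along the whole face. My first lowering landed the plate on the batten's edge, and the wrist force reached about 101 N when read (limit 120 N). I lifted it, moved back and slid it in along the table.
- **Weight:** The heavier tin stands upright on the plate on the robot's left of the grip. The lighter one stands on the table at its original spot.
- **Blanks:** Only two were present; none of the cameras showed a third. Each was placed flat, short end to the plate, and then pushed from behind with 14–15 N until it stopped. One other slip: the first was pressed onto the table with about 26 N before I eased off.

The last top, scene and wrist pictures show both blanks square and flush, with no visible gap. I saw no blank knocked aside and no slackening of the grip. The chisel and ring were not touched.

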